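Wind the roll table level with the saddle and roll the roll across

ROBOT

A 6-joint arm with a two-finger parallel gripper is mounted at the origin on a cart in front of the work surface, level with it; the furniture and walls round the work are solid. World frame = base frame: x ahead of the robot, y to its left, z up, the work surface at z = 0. Lengths are in m, angles in rad, forces in N, time in s.
With the tool pointing down it reaches from about 0.25 to 0.775 m from the base axis. Payload 4 kg.
Tool frame: the origin (TCP) lies midway between the tips of the shut fingers; the grasp point (between the pads) lies 19 mm behind it; z points along the fingers, y is the direction in which the jaws open and shut (so a half turn about z gives the same grasp; the last joint's range is limited). The gripper opens to 94 mm and grips with 3 to 60 N. Pads are 16 mm wide; open, the fingers measure 119 mm over their backs; the gripper's body (75 mm by 177 mm) begins 78 mm behind the grasp point.
Start: joints at [-1.325, 0.087, 1.371, -0, 1.684, -0.103], TCP at [0.188, -0.517, 0.206] pointing down, gripper open.
Joint ranges: [-3.1, 3.1], [-0.76, 2.03], [0.27, 2.55], [-1.08, 4.22], [0.17, 2.65], [-2.57, 2.57]. Speed limits (rad/s): [2.79, 2.79, 3.14, 3.14, 3.14, 3.14].

INTERFACE

Orientations are given as [roll, pitch, yaw] about the fixed x, y, z axes, in that order (R = Rz(yaw) Ry(pitch) Rx(roll)).
In Python, from bench import robot gives the robot as it stands.
- The arm moves only by the tool servo_tool, never from a script. Its argument "rows" is a list of rows, each a list of 2 entries, a list of its own where there are three numbers: the shift along the tool's x, y, z normalised to -1 to 1, where 1 is 0.08 m, then the turn about the tool's z normalised to -1 to 1, where 1 is pi/2 rad. A call has 1 to 12 rows; each row is the pose to reach, as a shift and turn from the pose commanded when the call began, along the tool's axes at that moment; what a row does not reach only later rows make up. A row lasts 1/12 s, in which the tool goes at most 41.7 mm and 7.16 degrees, less where a joint would pass 70% of its speed; a pose out of reach is approached as far as the arm can. A call with a number of a shift or a turn outside -1 to 1 is refused whole. A call with a gripper value outside its range is refused whole. "grip" is the closure, from -1 (fully open) to 1 (shut), set as the call begins (left out, the last holds). The fingers move at their own pace and stop on an object; the grip force is fixed at half the most. Time passes only in rows, so rows that repeat a pose let the fingers close. It gives the time, the measured TCP pose, the force and the opening at its end, in the units of the state.
- robot.get_obs(): the state, without advancing time (a new reading comes with each control period).
- robot.snapshot(name): name is "scene" or "top" or "wrist"; returns a dict with "pixels" (384x512x3 uint8, red, green, blue), "camera_matrix" (3x3 intrinsics, pixels), "world_from_camera" (4x4, takes a point from camera to world coordinates). Camera axes: x right, y down, z forward; pixel columns grow to the right and rows downward; lengths in m; the calibration is good to about 2 mm. A picture is of the moment at which its call begins. There is no depth.
- robot.close_job(): hands the job in, once; it reports no verdict.
The state is a dict: "time": time; "joint_positions": joint angles; "qvel": joint speeds; "joint_torque": joint torques, N m; "tool_pos": TCP position; "ee_rot": TCP orientation; "wrist_force": force on the tool from outside, world axes, zero at the start; "wrist_torque": the same for the moment, N m; "width": finger opening in m.
Only numpy, scipy, OpenCV 4.12 (cv2) and the standard library are available. Lean on these libraries where they do the work, as an engineer would, in place of code of your own. Each camera call takes 0.05 s, during which the arm holds its last target.

TASK

Fit the loose crank on the square drive of the roll jack and wind the lift table up until its top is level with the deck of the saddle beside it, with the roll still lying on the table. Then push the steel roll across, without lifting it off, so that it comes to rest in the trough of the saddle. Leave the crank on the drive and the table level, and do not disturb the other things on the bench.

Things in the scene. Friction and masses are not known exactly. Their poses are not given: they have to be found in the camera images.
- jack: Blue fixed roll jack standing on the bench (base 172 x 112 mm, plus a gearbox beside it). Origin: bench level, under the middle of the lift table. x points from the lift table to the saddle, y from the table to the crank gearbox, z up. The gearbox (58 x 56 mm) is centred at y = +140 mm; the top of its round black collar is 100 mm above the bench.
- drive_foot (a point): Foot of the upright steel drive square, on the collar's top (100 mm above the bench) at jack x = 0, y = +140 mm. The square is 20 x 20 mm, 20 mm tall, with a round tapered tip of 6 mm more (26 mm in all). At the start its flats are parallel to the jack's x and y axes. It can only turn about its vertical axis.
- drive (a joint): Angle of the drive square, rad: 0 at the start (table down), grows as it is wound CLOCKWISE seen from above, which raises the table by 20 mm a full turn (3.18 mm per rad). Dry friction about 0.12 N m, a stop at 14 rad; the table stays where it is left unless pressed down with over 35 N.
- lift_edge (a point): Middle of the edge of the lift table's top that faces the saddle (jack x = +40 mm); axes parallel to the jack's. Its height is the height of the table's top: 60 mm above the bench at the start. The table is a steel plate of 85 x 98 mm (jack x = -45 to +40 mm).
- lift_mid (a point): Middle of the lift table's top. Yellow fences 12 mm high run along its two sides (inner faces at jack y = +-44 mm). Two gentle dark humps 2 mm high run along y (crests at jack x = +-22 mm, each 24 mm wide), and the roll lies between them; the table's ends are otherwise open.
- saddle_edge (a point): Middle of the near edge of the saddle's level deck (jack x = +53 mm); its height is the deck's level, 22 to 38 mm above the table's start, different each time. Before it a nose slopes 2.5 mm down to jack x = 43 mm, 3 mm from the table. The deck ends at the trough (a gap at jack x = 63 to 87 mm), then a rail and a yellow backstop 20 mm high at x = 98 mm; fences like the table's.
- saddle_seat (a point): Where the middle of the roll's axis lies when it rests in the trough: jack x = +75 mm, 16 mm above the deck level (the roll sinks 4 mm between the two edges). Axes parallel to the jack's.
- roll: Polished, slippery steel roll (friction about 0.3) with three brass bands, 40 mm in diameter, 80 mm long, about 0.3 to 0.65 kg. Origin at the middle of its axis; its y axis is the roll's axis (x and z turn as it rolls). It starts on the lift table between the humps, axis along the jack's y; a push of 1 to 4 N at mid height takes it over the hump, then it runs on.
- crank: Loose crank, 0.38 kg, standing upright on the bench on its hub. Origin: middle of the hub's underside. Hub: dark steel block 44 x 44 x 42 mm with a square socket 23 x 23 mm, 30 mm deep, open downward, sides parallel to the crank's x and y (it fits in any of four ways). A 24 mm wide arm runs along +x to a black upright sleeve. When fitted the hub rests on the collar, origin at drive_foot.
- crank_grip (a point): Middle of the red square grip block that stands on the crank's hub, on the hub's axis, 58 mm above the crank's origin. The block is 30 x 30 mm, from 42 to 74 mm above the origin, its sides parallel to the crank's x and y axes. The arm and the sleeve lie on its +x side.
- crank_knob (a point): Point on the axis of the black sleeve at gripping height: 60 mm from the hub's axis along the crank's +x, 100 mm above the crank's origin. The sleeve is 24 mm in diameter, from 44 to 110 mm above the origin, and spins freely on its pin, so it can be held without turning the hand while it is led round in a circle of 60 mm radius.
- nut_jar: Bystander: clear jar with a black lid, 90 mm wide, 140 mm high; origin under its middle.
- tea_box: Bystander: pale green carton, 71 x 126 x 76 mm high; origin under its middle.
- brown_bottle: Bystander: brown bottle with a black cap, 44 mm wide, 87 mm high; origin under its middle.
- oil_jar: Bystander: grey jar with screw cap, 46 mm wide, 72 mm high; origin under its middle.
- cream_jar: Bystander: cream jar with screw cap, 50 mm wide, 51 mm high; origin under its middle.
- red_pot: Bystander: white pot with a red cap, 55 mm wide, 41 mm high; origin under its middle.
- pliers: Bystander: pliers with dark red grips lying flat, 149 x 44 x 11 mm; origin under its middle, y axis lengthwise.
- tape: Bystander: roll of masking tape lying flat, 68 mm wide, 19 mm high; origin under its middle.

How it is judged:
By the outcome, as a careful person would: the job done as asked, in the order asked, and still so for the second after the job is handed in, with the robot touching nothing.
It also fails if it takes over 72 s, if anything falls off the work surface, if the arm or the gripper's body presses on something with over 40 N, if the wrist force passes 120 N, or if a joint passes its speed limit or range.

## Working session

There is one attempt and no reset: what is moved stays moved. The work goes in short steps, Python scripts to look and compute and a tool call to move; the robot and the scene stay as the last step left them, time stands still between calls to the robot, and variables do not carry over. Pictures are saved under pics/ and viewed, and the job is handed in when it is done.

Besides the shell and the picture viewer there is one more tool, called by a JSON object that holds its "method" and its "body". servo_tool: Moves the arm, as the interface text tells. Its arguments: {"type":"object","properties":{"rows":{"type":"array"},"grip":{"type":"number"}},"required":["rows"]}

```bash
ls; mkdir -p pics; python3 - <<'E'
from bench import robot
import cv2,pickle
for n in ["scene","top","wrist"]:
    s=robot.snapshot(n); cv2.imwrite(f"pics/{n}0.png",s["pixels"][:,:,::-1]); pickle.dump(s,open(f"{n}0.pkl","wb"))
    print(n,s["camera_matrix"].round(1).tolist(),s["world_from_camera"].round(3).tolist())
print(robot.get_obs())
E
```

```text
pics
scene [[438.9, 0.0, 252.1], [0.0, 438.9, 190.9], [0.0, 0.0, 1.0]] [[-0.363, -0.682, 0.635, -0.246], [-0.932, 0.263, -0.25, 0.456], [0.003, -0.682, -0.731, 1.013], [0.0, 0.0, 0.0, 1.0]]
top [[366.2, 0.0, 255.4], [0.0, 366.2, 191.1], [0.0, 0.0, 1.0]] [[-0.005, -0.989, 0.148, 0.404], [-1.0, 0.006, 0.009, 0.147], [-0.01, -0.148, -0.989, 0.985], [0.0, 0.0, 0.0, 1.0]]
wrist [[274.6, 0.0, 261.4], [0.0, 274.6, 192.6], [0.0, 0.0, 1.0]] [[0.342, -0.911, -0.229, 0.256], [-0.94, -0.333, -0.082, -0.493], [-0.002, 0.243, -0.97, 0.384], [0.0, 0.0, 0.0, 1.0]]
{'time': 0.15, 'joint_positions': array([-1.32513491e+00,  8.77942648e-02,  1.37187565e+00,  1.45146089e-05,
        1.68360095e+00, -1.03098370e-01]), 'qvel': array([ 0.00157708, -0.00328561, -0.00685175, -0.00060792,  0.00076311,
       -0.00159421]), 'joint_torque': array([ 1.35755639e-03, -3.40643585e+01, -3.02791715e+01,  7.17800902e-02,
        3.05184082e-02, -1.13280917e-04]), 'tool_pos': array([ 0.18785341, -0.51648618,  0.20458407]), 'ee_rot': array([-3.13992484e+00, -1.87063027e-04,  3.48761254e-01]), 'wrist_force': array([-0.16812624,  0.39064089,  0.52731586]), 'wrist_torque': array([-0.00990481,  0.05111539, -0.01084851]), 'width': 0.0940786946992364}
```

View pics/scene0.png

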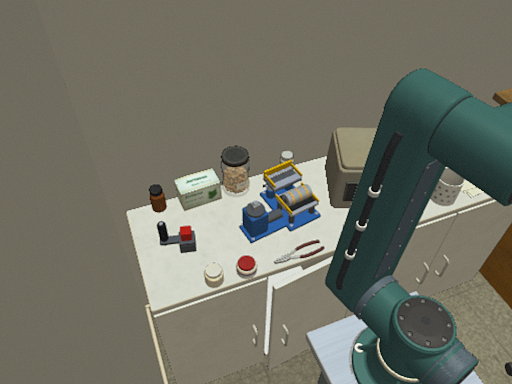

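View pics/top0.png

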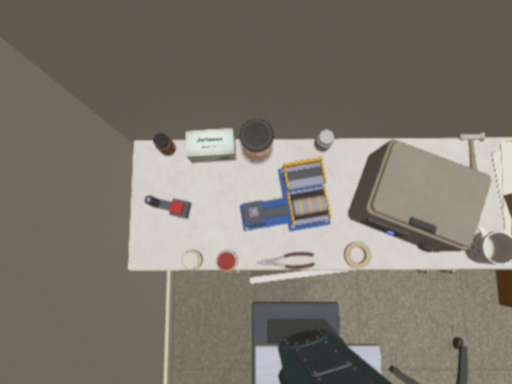

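View pics/wrist0.png

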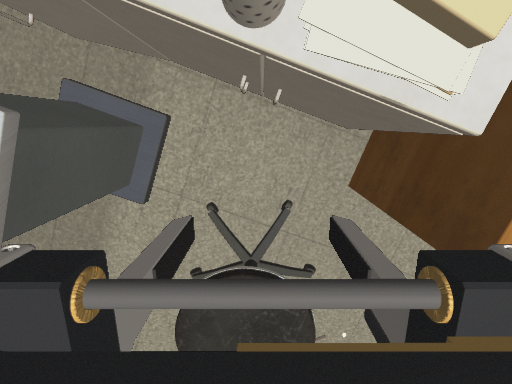

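```bash
cat > h.py <<'E'
import numpy as np,cv2,pickle
def ray(s,u,v):
    K=s["camera_matrix"];T=s["world_from_camera"]
    d=T[:3,:3]@np.linalg.solve(K,[u,v,1.]);return T[:3,3],d
def onz(s,u,v,z):
    o,d=ray(s,u,v);return o+d*(z-o[2])/d[2]
def proj(s,p):
    T=s["world_from_camera"];q=T[:3,:3].T@(np.array(p)-T[:3,3]);q=s["camera_matrix"]@q;return q[:2]/q[2]
def tri(s1,p1,s2,p2):
    o,d=ray(s1,*p1);o2,e=ray(s2,*p2)
    A=np.stack([d,-e],1);t,_,_,_=np.linalg.lstsq(A,o2-o,rcond=None)
    a=o+d*t[0];b=o2+e*t[1];return (a+b)/2,np.linalg.norm(a-b)
def crop(s,x0,y0,x1,y1,k,name):
    im=s["pixels"][y0:y1,x0:x1,::-1];im=cv2.resize(im,None,fx=k,fy=k,interpolation=cv2.INTER_CUBIC);cv2.imwrite(name,im)
def L(n): return pickle.load(open(n,"rb"))
def snap(n,tag):
    from bench import robot
    s=robot.snapshot(n);cv2.imwrite(f"pics/{n}{tag}.png",s["pixels"][:,:,::-1]);pickle.dump(s,open(f"{n}{tag}.pkl","wb"));return s
E
python3 - <<'E'
from h import *
crop(L("top0.pkl"),130,120,345,280,3.7,"pics/topc.png")
crop(L("scene0.pkl"),130,140,340,290,3.8,"pics/scenec.png")
E
```

```text
(no output)
```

View pics/topc.png

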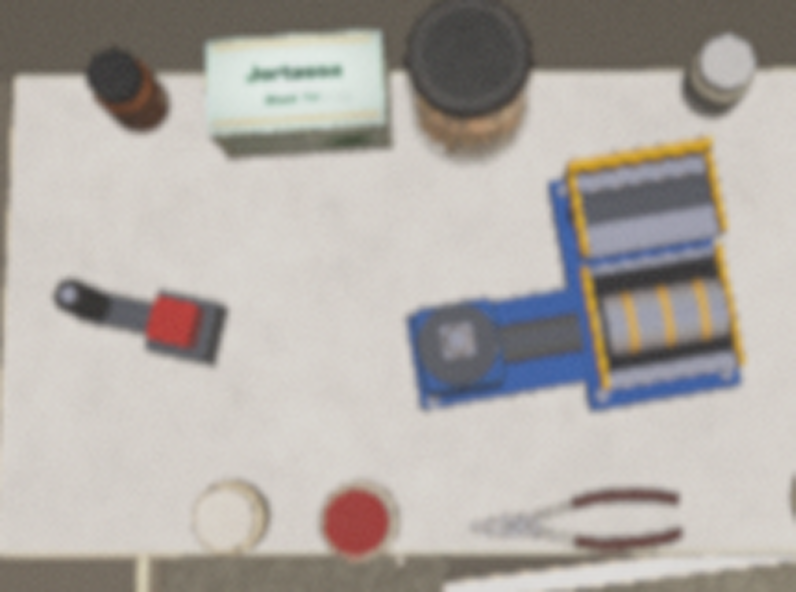

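View pics/scenec.png

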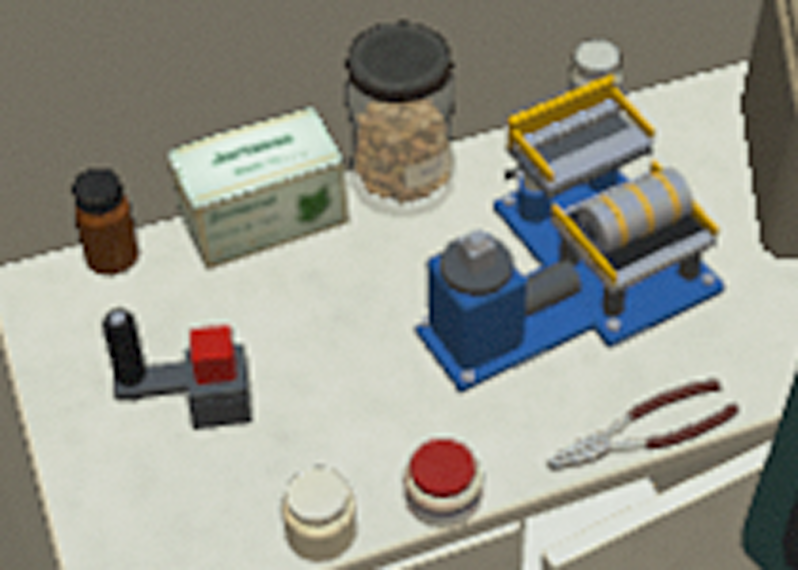

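```bash
python3 - <<'E'
from h import *
s=L("top0.pkl")
P=lambda X,Y,z:(X,Y,onz(s,130+X/3.7,120+Y/3.7,z).round(4))
print("grip",P(173,320,.074)); print("knob",P(69,294,.11))
print("drive",P(458,341,.126)); print("collar",P(458,345,.1))
print("roll ends",P(608,325,.08),P(722,308,.08))
print("jar",P(470,55,.14),"bottle",P(115,72,.087),"red",P(355,522,.041),"box",P(297,85,.076))
t=L("scene0.pkl")
Q=lambda X,Y:(130+X/3.8,140+Y/3.8)
R=lambda X,Y:(130+X/3.7,120+Y/3.7)
print("drive tri",tri(s,R(458,341),t,Q(479,243)))
print("grip tri",tri(s,R(173,320),t,Q(210,340)))
# table corner near-edge etc: saddle backstop corners
print(tri(s,R(570,163),t,Q(511,128)), tri(s,R(711,140),t,Q(613,80)))
E
```

```text
grip (173, 320, array([0.5028, 0.3524, 0.074 ]))
knob (69, 294, array([0.5164, 0.4127, 0.11  ]))
drive (458, 341, array([0.4827, 0.1588, 0.126 ]))
collar (458, 345, array([0.4825, 0.1592, 0.1   ]))
roll ends (608, 325, array([0.4971, 0.0589, 0.08  ])) (722, 308, array([ 0.5081, -0.0176,  0.08  ]))
jar (470, 55, array([0.6663, 0.1501, 0.14  ])) bottle (115, 72, array([0.6727, 0.3939, 0.087 ])) red (355, 522, array([0.3666, 0.2311, 0.041 ])) box (297, 85, array([0.6657, 0.2703, 0.076 ]))
drive tri (array([0.48329675, 0.15841389, 0.11685211]), np.float64(0.0011356150392543085))
grip tri (array([0.50382609, 0.35443544, 0.07003712]), np.float64(0.002527957048833439))
(array([0.60496152, 0.08298676, 0.09316451]), np.float64(0.0010986530746437376)) (array([ 0.61817481, -0.01047015,  0.10148931]), np.float64(0.0007464242999543911))
```

{"method": "servo_tool", "body": {"rows": [[[0.4,-0.5,-0.5],0],[[0.6,-1,-1],0]]}}

```text
time: 0.32
tool_pos: [0.2021, -0.4534, 0.2553]
ee_rot: [-3.133, -0.001, 0.348]
wrist_force: [0.1, -0.9, 0.2]
width: 0.0935
```

{"method": "servo_tool", "body": {"rows": [[[0.3,-0.5,-0.5],0],[[0.6,-1,-1],0]]}}

```text
time: 0.48
tool_pos: [0.2141, -0.3912, 0.3136]
ee_rot: [-3.14, -0.0, 0.348]
wrist_force: [0.5, -0.0, 0.5]
width: 0.0938
```

{"method": "servo_tool", "body": {"rows": [[[0.3,-0.5,0],0],[[0.6,-1,0],0]]}}

```text
time: 0.65
tool_pos: [0.2304, -0.3102, 0.3149]
ee_rot: [3.138, -0.001, 0.347]
wrist_force: [1.0, 0.1, 0.9]
width: 0.0938
```

{"method": "servo_tool", "body": {"rows": [[[0.3,-0.5,0],0],[[0.6,-1,0],0]]}}

```text
time: 0.82
tool_pos: [0.2458, -0.2273, 0.3129]
ee_rot: [3.141, -0.0, 0.348]
wrist_force: [1.6, 0.5, 0.1]
width: 0.0941
```

{"method": "servo_tool", "body": {"rows": [[[0.5,-0.5,-0.2],0],[[1,-1,-0.4],0],[[1,-1,-0.4],0]]}}

```text
time: 1.07
tool_pos: [0.2938, -0.1243, 0.3458]
ee_rot: [3.141, -0.001, 0.349]
wrist_force: [0.9, -0.4, 0.3]
width: 0.0942
```

{"method": "servo_tool", "body": {"rows": [[[0.5,-0.5,-0.2],0],[[1,-1,-0.4],0],[[1,-1,-0.4],0]]}}

```text
time: 1.32
tool_pos: [0.3419, -0.0217, 0.3779]
ee_rot: [3.141, -0.001, 0.35]
wrist_force: [0.6, -0.6, -0.1]
width: 0.0937
```

{"method": "servo_tool", "body": {"rows": [[[0.5,-0.5,-0.2],0],[[1,-1,-0.4],0],[[1,-1,-0.4],0]]}}

```text
time: 1.57
tool_pos: [0.3898, 0.081, 0.4096]
ee_rot: [-3.142, -0.001, 0.351]
wrist_force: [0.7, 0.4, -0.1]
width: 0.094
```

{"method": "servo_tool", "body": {"rows": [[[0.5,-0.5,0],0],[[1,-1,0],0],[[1,-1,0],0],[[1,-1,0],0]]}}

```text
time: 1.9
tool_pos: [0.4387, 0.1851, 0.4061]
ee_rot: [-3.14, 0.004, 0.355]
wrist_force: [-0.9, -0.3, -1.6]
width: 0.0939
```

```bash
python3 - <<'E'
from h import *
s=snap("wrist",1)
crop(s,0,0,512,384,1.5,"pics/w1.png"); print(s["world_from_camera"].round(3))
E
```

```text
[[ 0.348 -0.908 -0.233  0.507]
 [-0.937 -0.338 -0.085  0.21 ]
 [-0.002  0.248 -0.969  0.585]
 [ 0.     0.     0.     1.   ]]
```

View pics/w1.png

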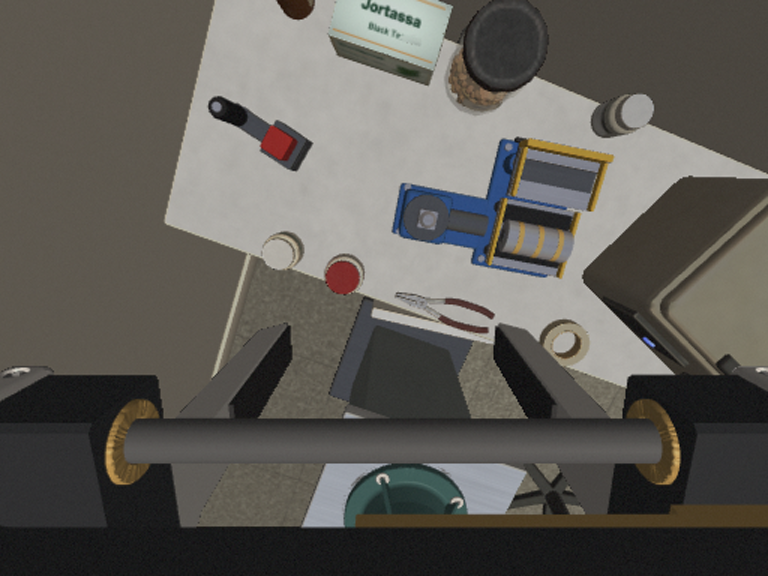

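{"method": "servo_tool", "body": {"rows": [[[0.5,-0.5,0.5],-0.1],[[1,-1,1],-0.2],[[1,-1,1],-0.3],[[1,-1,1],-0.4],[[1,-1,1],-0.5],[[1,-1,1],-0.6],[[1,-1,1],-0.64],[[1,-1,1],-0.64],[[1,-1,1],-0.64]]}}

```text
time: 2.7
tool_pos: [0.4851, 0.282, 0.3295]
ee_rot: [3.141, 0.0, 1.355]
wrist_force: [-0.1, -0.7, -0.4]
width: 0.0937
```

{"method": "servo_tool", "body": {"rows": [[[0,0,0.5],0],[[0,0,1],0],[[0,0,1],0],[[0,0,1],0]]}}

```text
time: 3.03
tool_pos: [0.483, 0.2816, 0.2452]
ee_rot: [-3.134, 0.006, 1.351]
wrist_force: [-0.3, -0.1, 1.5]
width: 0.0941
```

```bash
python3 - <<'E'
from h import *
s=snap("wrist",2)
crop(s,0,0,512,384,1.5,"pics/w2.png"); print(s["world_from_camera"].round(3))
E
```

```text
[[ 0.976 -0.209 -0.061  0.501]
 [-0.217 -0.946 -0.242  0.351]
 [-0.007  0.25  -0.968  0.424]
 [ 0.     0.     0.     1.   ]]
```

View pics/w2.png

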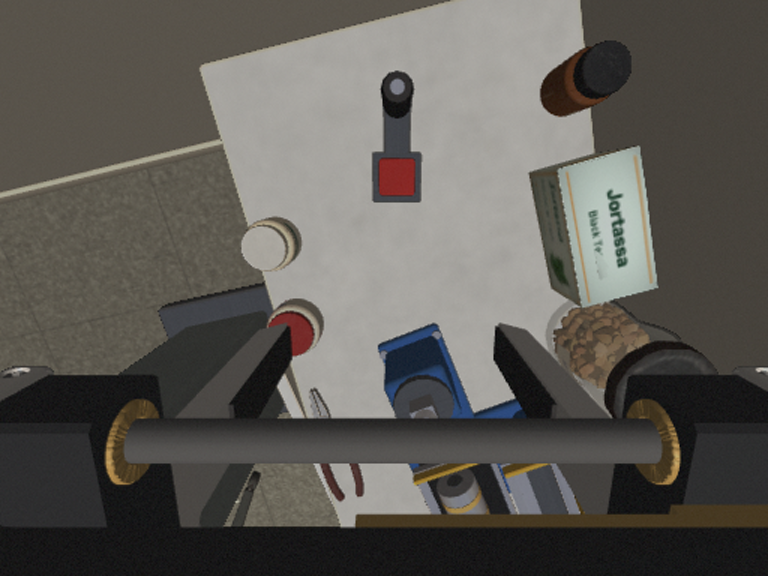

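```bash
cat >> h.py <<'E'
def go(target,yaw=None):
    from bench import robot
    o=robot.get_obs();p=o["tool_pos"];y=o["ee_rot"][2]
    d=np.array(target)-p;x=np.array([np.cos(y),np.sin(y),0]);yy=np.array([np.sin(y),-np.cos(y),0])
    print("t",round(o["time"],2),"p",p.round(4),"yaw",round(y,4),"shift",(np.array([d@x,d@yy,-d[2]])/.08).round(3), "turn",None if yaw is None else round((-(yaw-y))/(np.pi/2),3))
E
python3 - <<'E'
from h import *
s=L("wrist2.pkl");im=s["pixels"].astype(int)
m=((im[...,0]>120)&(im[...,1]<70)&(im[...,2]<70)).astype(np.uint8)
m[:,:220]=0
n,l,st,c=cv2.connectedComponentsWithStats(m);i=1+st[1:,4].argmax()
r=cv2.minAreaRect(np.argwhere(l==i)[:,::-1].astype(np.float32));print(r,st[i],c[i])
g=onz(s,*c[i],.074);print("grip",g)
k=onz(s,397/1.5,86/1.5,.11);print("knob",k)
d=(k-g)[:2];print(np.hypot(*d),np.arctan2(d[1],d[0]))
# edge yaw of rect
b=cv2.boxPoints(r);B=np.array([onz(s,*q,.074)for q in b])[:,:2];print([ (np.hypot(*e).round(4),(np.arctan2(e[1],e[0])%(np.pi/2)).round(3)) for e in np.roll(B,-1,0)-B])
go([g[0],g[1],.12],1.35)
E
```

```text
((264.0, 117.5), (23.0, 22.0), 90.0) [253 106  23  24 543] [264.10313076 117.64825046]
grip [0.50331733 0.35578668 0.074     ]
knob [0.5168081  0.41478725 0.11      ]
0.06052328627498781 1.3460058277045615
[(np.float64(0.0268), np.float64(1.351)), (np.float64(0.0273), np.float64(1.364)), (np.float64(0.0273), np.float64(1.352)), (np.float64(0.0273), np.float64(1.344))]
t 3.08 p [0.4854 0.2828 0.2501] yaw 1.3518 shift [0.939 0.021 1.626] turn 0.001
```

{"method": "servo_tool", "body": {"rows": [[[0.5,0,0.3],0],[[0.93,0.02,0.8],0],[[0.93,0.02,1],0],[[0.93,0.02,1],0]]}}

```text
time: 3.42
tool_pos: [0.5031, 0.3576, 0.1676]
ee_rot: [-3.14, 0.001, 1.355]
wrist_force: [-1.7, -0.5, -1.2]
width: 0.0941
```

{"method": "servo_tool", "body": {"rows": [[[0,0,0.3],0],[[0,0,0.6],0],[[0,0,0.9],0],[[0,0,0.9],0],[[0,0,0.9],0]]}}

```text
time: 3.83
tool_pos: [0.5046, 0.3559, 0.1005]
ee_rot: [3.139, -0.002, 1.353]
wrist_force: [-0.2, -0.3, 1.2]
width: 0.0939
```

```bash
python3 - <<'E'
from h import *
s=snap("wrist",3)
crop(s,0,0,512,384,1.5,"pics/w3.png")
go([.5033,.3555,.05],1.35)
E
```

```text
t 3.88 p [0.5052 0.3564 0.1017] yaw 1.3531 shift [-0.016 -0.021  0.646] turn 0.002
```

View pics/w3.png

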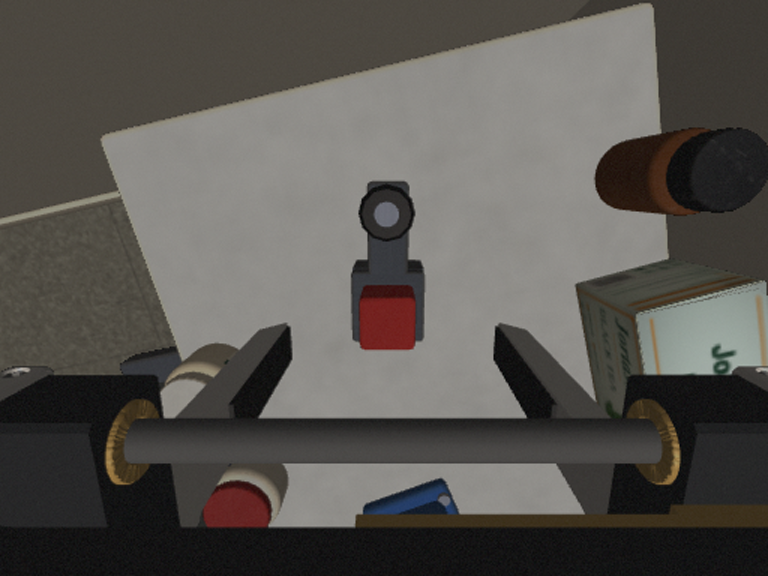

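{"method": "servo_tool", "body": {"rows": [[[-0.01,-0.02,0.2],0],[[-0.01,-0.02,0.4],0],[[-0.01,-0.02,0.55],0],[[-0.01,-0.02,0.63],0],[[-0.01,-0.02,0.63],0],[[-0.01,-0.02,0.63],0]]}}

```text
time: 4.38
tool_pos: [0.5017, 0.3556, 0.0478]
ee_rot: [3.14, -0.001, 1.354]
wrist_force: [0.6, -0.3, -0.6]
width: 0.0943
```

{"method": "servo_tool", "body": {"rows": [[[0,0,0],0],[[0,0,0],0],[[0,0,0],0],[[0,0,0],0],[[0,0,0],0],[[0,0,0],0]], "grip": 1}}

```text
time: 4.88
tool_pos: [0.5011, 0.3553, 0.0468]
ee_rot: [3.141, -0.0, 1.354]
wrist_force: [0.2, 0.8, -0.2]
width: 0.0575
```

{"method": "servo_tool", "body": {"rows": [[[0,0,0],0],[[0,0,0],0],[[0,0,0],0],[[0,0,0],0],[[0,0,0],0],[[0,0,0],0],[[0,0,0],0]]}}

```text
time: 5.47
tool_pos: [0.5012, 0.3552, 0.0466]
ee_rot: [3.141, 0.0, 1.354]
wrist_force: [0.5, -0.4, -1.4]
width: 0.0297
```

{"method": "servo_tool", "body": {"rows": [[[0,0,-0.2],0],[[0,0,-0.5],0],[[0,0,-1],0],[[0,0,-1],0],[[0,0,-1],0]]}}

```text
time: 5.88
tool_pos: [0.5023, 0.3562, 0.1292]
ee_rot: [3.138, -0.004, 1.354]
wrist_force: [0.0, -0.3, -3.1]
width: 0.0301
```

{"method": "servo_tool", "body": {"rows": [[[0,0,-0.4],0],[[0,0,-0.8],0],[[0,0,-1],0],[[0,0,-1],0],[[0,0,-1],0]]}}

```text
time: 6.3
tool_pos: [0.5006, 0.3551, 0.2049]
ee_rot: [-3.14, 0.002, 1.354]
wrist_force: [0.1, -0.9, -4.9]
width: 0.0296
```

```bash
python3 - <<'E'
from h import *
s=snap("wrist",4)
crop(s,0,0,512,384,1.5,"pics/w4.png")
go([.4827,.159,.2],1.71)
E
```

```text
t 6.35 p [0.4999 0.3547 0.2033] yaw 1.3541 shift [-2.435  0.316  0.041] turn -0.227
```

View pics/w4.png

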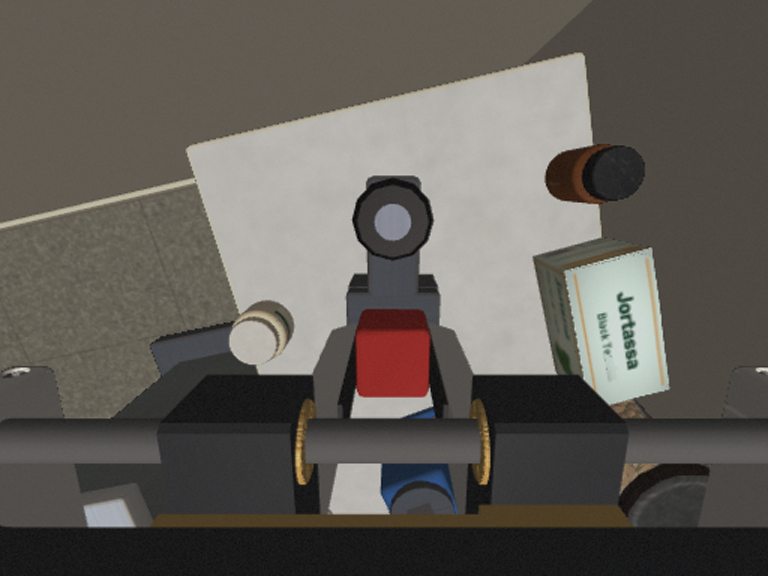

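```bash
python3 - <<'E'
from h import *
s=L("wrist1.pkl");crop(s,255,90,415,190,5,"pics/w1c.png")
s=L("top0.pkl");crop(s,235,190,335,235,8,"pics/t0c.png")
E
```

```text
(no output)
```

View pics/w1c.png

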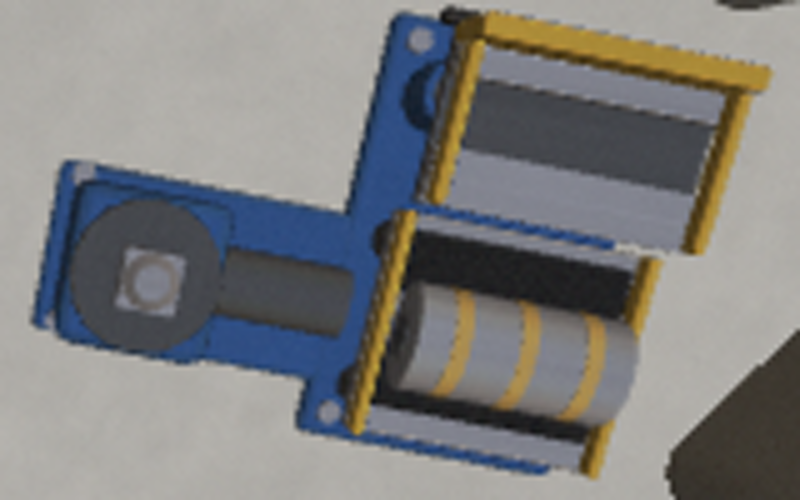

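View pics/t0c.png

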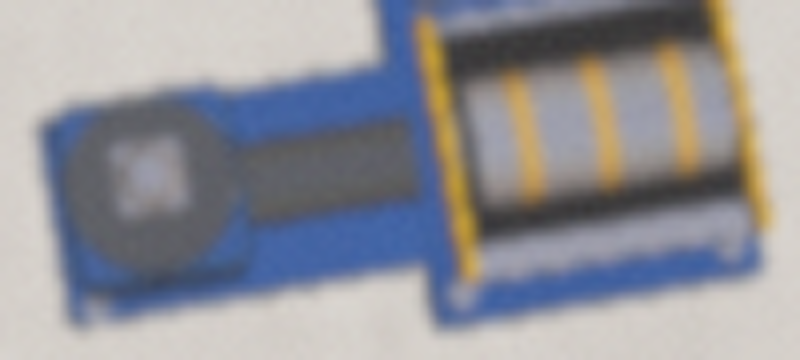

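```bash
python3 - <<'E'
from h import *
s=L("wrist1.pkl");t=L("top0.pkl")
W=lambda X,Y:((X+.5)/5+254.5,(Y+.5)/5+89.5)
T=lambda X,Y:((X+.5)/8+234.5,(Y+.5)/8+189.5)
for n,p,z in(("tip",(153,279),.126),("sq",(150,281),.12),("collar",(147,277),.1)):print(n,onz(s,*W(*p),z).round(4))
for n,p,z in(("tip",(148,177),.126),("sq",(149,178),.12),("collar",(151,187),.1)):print("top",n,onz(t,*T(*p),z).round(4))
print(tri(s,W(150,281),t,T(149,178)))
# fence directions (tops z .072) lift table left fence
a=onz(s,*W(404,212),.072);b=onz(s,*W(357,430),.072);print(np.arctan2(*(a-b)[1::-1]),np.linalg.norm(a-b))
a=onz(s,*W(652,262),.072);b=onz(s,*W(594,475),.072);print(np.arctan2(*(a-b)[1::-1]),np.linalg.norm(a-b))
# saddle at z~.1
for z in(.094,.11):
  a=onz(s,*W(475,42),z);b=onz(s,*W(433,200),z);print(np.arctan2(*(a-b)[1::-1]))
# drive square corners
q=[onz(s,*W(*c),.12)[:2] for c in((117,311),(181,313),(184,253),(122,248))]
for i in range(4):
  e=q[(i+1)%4]-q[i];print(np.hypot(*e).round(4),(np.arctan2(e[1],e[0])%(np.pi/2)).round(3))
# roll axis ends mid band centres approx
E
```

```text
tip [0.4859 0.1606 0.126 ]
sq [0.4847 0.1606 0.12  ]
collar [0.4846 0.16   0.1   ]
top tip [0.4838 0.1605 0.126 ]
top sq [0.4841 0.1603 0.12  ]
top collar [0.4832 0.16   0.1   ]
(array([0.48446944, 0.16029982, 0.11638547]), np.float64(0.00012245553170225166))
0.2030604640427654 0.08183565818025174
0.19256309002072472 0.08145459124298685
0.15776927980971792
0.15776927980971775
0.0216 0.325
0.0199 0.332
0.0208 0.277
0.0209 0.291
```

{"method": "servo_tool", "body": {"rows": [[[-0.4,0,-0.3],0],[[-0.9,-0.12,-0.6],0],[[-0.9,-0.12,-0.6],0]]}}

```text
time: 6.6
tool_pos: [0.475, 0.2835, 0.2556]
ee_rot: [3.142, 0.003, 1.351]
wrist_force: [0.4, 1.0, -2.4]
width: 0.0298
```

{"method": "servo_tool", "body": {"rows": [[[-0.5,-0.06,-0.3],0],[[-0.9,-0.12,-0.6],0],[[-0.9,-0.12,-0.6],0]]}}

```text
time: 6.85
tool_pos: [0.4506, 0.2154, 0.3053]
ee_rot: [3.138, 0.001, 1.35]
wrist_force: [0.9, 1.4, -2.5]
width: 0.0295
```

{"method": "servo_tool", "body": {"rows": [[[-0.5,-0.06,0],0],[[-0.9,-0.12,0],0],[[-0.9,-0.12,0],0]]}}

```text
time: 7.1
tool_pos: [0.4245, 0.1468, 0.3005]
ee_rot: [-3.138, 0.005, 1.349]
wrist_force: [-0.2, 0.1, -3.3]
width: 0.0297
```

{"method": "servo_tool", "body": {"rows": [[[-0.5,-0.06,0],-0.07],[[-0.9,-0.12,0],-0.14],[[-0.9,-0.12,0],-0.2],[[-0.9,-0.12,0],-0.23],[[-0.9,-0.12,0],-0.23],[[-0.9,-0.12,0],-0.23],[[-0.9,-0.12,0],-0.23]]}}

```text
time: 7.68
tool_pos: [0.4015, 0.0828, 0.3012]
ee_rot: [-3.139, -0.0, 1.715]
wrist_force: [-0.4, 0.1, -4.1]
width: 0.0296
```

```bash
python3 - <<'E'
from h import *
s=snap("wrist",5)
crop(s,0,0,512,384,1.5,"pics/w5.png")
go([.4845,.1602,.2],1.71)
E
```

```text
t 7.73 p [0.4016 0.0828 0.3016] yaw 1.7153 shift [0.808 1.165 1.27 ] turn 0.003
```

View pics/w5.png

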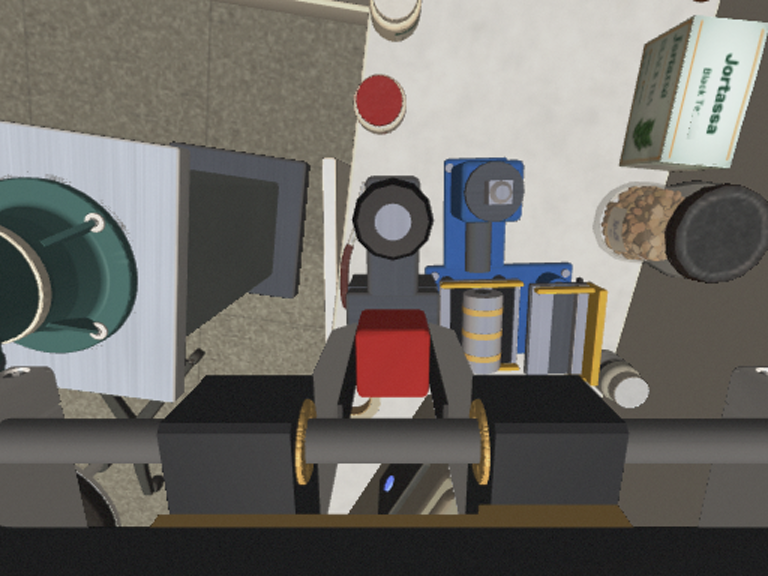

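```bash
python3 - <<'E'
from h import *
s=L("wrist5.pkl");crop(s,280,95,420,255,5,"pics/w5c.png")
E
python3 -c "
import cv2;im=cv2.imread('pics/w5c.png');print(im.shape);cv2.imwrite('pics/w5d.png',im[:600])"
```

```text
(800, 700, 3)
```

View pics/w5d.png

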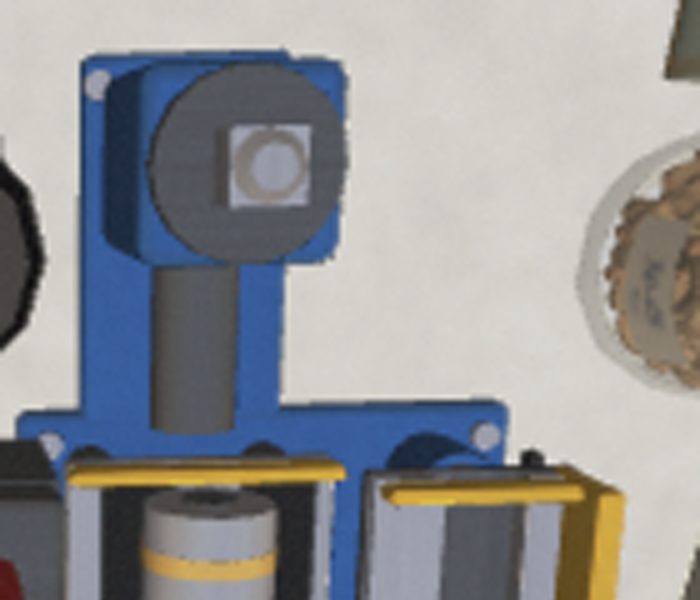

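```bash
python3 - <<'E'
from h import *
s=L("wrist5.pkl")
W=lambda X,Y:((X+.5)/5+279.5,(Y+.5)/5+94.5)
A=lambda p,q,z:(lambda e:(np.hypot(*e[:2]).round(4),(np.arctan2(e[1],e[0])%(np.pi/2)).round(4)))(onz(s,*W(*q),z)-onz(s,*W(*p),z))
print("plate edge",A((20,413),(505,402),.01),"left",A((80,400),(80,62),.01))
print("sq",A((229,125),(311,125),.12),A((310,206),(311,125),.12),A((230,206),(229,125),.12),A((230,206),(310,206),.12))
print("fence table",A((70,470),(345,468),.072),"gear hsg",A((345,65),(340,255),.09))
print("bolts",A((97,85),(485,437),.01),[onz(s,*W(*p),.012).round(4) for p in((97,85),(48,445),(485,437))])
for n,p,z in(("sq",(270,165),.12),("tip",(271,164),.126),("col",(248,163),.1)):print(n,onz(s,*W(*p),z))
E
```

```text
plate edge (np.float64(0.1685), np.float64(0.1684)) left (np.float64(0.1124), np.float64(0.1752))
sq (np.float64(0.0208), np.float64(0.1449)) (np.float64(0.0202), np.float64(0.2034)) (np.float64(0.0202), np.float64(0.2143)) (np.float64(0.0206), np.float64(0.145))
fence table (np.float64(0.084), np.float64(0.1529)) gear hsg (np.float64(0.0512), np.float64(0.1947))
bolts (np.float64(0.183), np.float64(1.0132)) [array([0.4505, 0.1802, 0.012 ]), array([0.455 , 0.0589, 0.012 ]), array([0.6051, 0.0838, 0.012 ])]
sq [0.48456169 0.16090112 0.12      ]
tip [0.48324101 0.16103933 0.126     ]
col [0.48364686 0.16101869 0.1       ]
```

```bash
python3 - <<'E'
from h import *
s=L("wrist5.pkl");crop(s,220,190,310,275,8,"pics/w5e.png")
E
```

```text
(no output)
```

View pics/w5e.png

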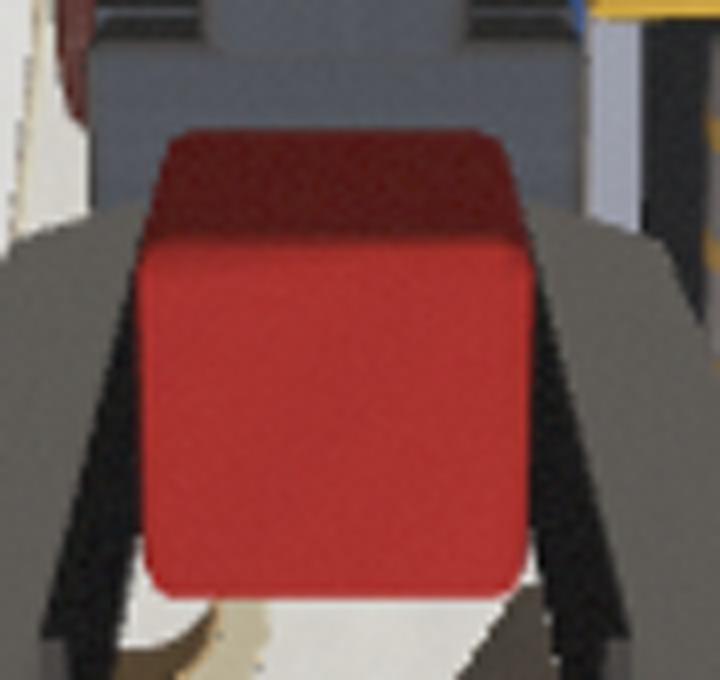

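```bash
python3 - <<'E'
from h import *
from bench import robot
s=L("wrist5.pkl");o=robot.get_obs();p=o["tool_pos"];y=o["ee_rot"][2];print(p)
W=lambda X,Y:((X+.5)/8+219.5,(Y+.5)/8+189.5)
x=np.array([np.cos(y),np.sin(y),0]);yy=np.array([np.sin(y),-np.cos(y),0])
for X,Y in((334,243),(334,597),(137,420),(531,420)):
    e=onz(s,*W(X,Y),p[2]+.0273)-p;print((e@x).round(4),(e@yy).round(4))
D=np.array([.4842,.1607,0]);go([.4842,.1607,.2],1.737)
E
```

```text
[0.40157121 0.08278768 0.30158478]
0.0157 0.0015
-0.0129 0.0015
0.0017 -0.0132
0.0017 0.0162
t 7.73 p [0.4016 0.0828 0.3016] yaw 1.7153 shift [0.815 1.162 1.27 ] turn -0.014
```

{"method": "servo_tool", "body": {"rows": [[[0.4,0.5,0.3],-0.014],[[0.79,1,0.6],-0.014],[[0.79,1,0.9],-0.014],[[0.79,1,0.9],-0.014],[[0.79,1,0.9],-0.014]]}}

```text
time: 8.15
tool_pos: [0.4703, 0.1572, 0.2264]
ee_rot: [-3.133, 0.001, 1.739]
wrist_force: [-0.8, -0.5, -3.5]
width: 0.0298
```

```bash
python3 - <<'E'
from h import *
go([.4837,.1596,.19],1.737)
E
```

```text
t 8.15 p [0.4703 0.1572 0.2264] yaw 1.7393 shift [0.001 0.17  0.454] turn 0.001
```

{"method": "servo_tool", "body": {"rows": [[[0,0.08,0.2],0],[[0,0.16,0.4],0],[[0,0.16,0.4],0],[[0,0.16,0.4],0],[[0,0.16,0.4],0]]}}

```text
time: 8.57
tool_pos: [0.4845, 0.1583, 0.2007]
ee_rot: [3.139, 0.0, 1.737]
wrist_force: [-0.3, -0.6, -3.6]
width: 0.0298
```

```bash
python3 - <<'E'
from h import *
s=snap("scene",6);crop(s,180,150,330,250,5,"pics/s6.png")
go([.4837,.1596,.19],1.737)
E
```

```text
t 8.62 p [0.4847 0.1583 0.2009] yaw 1.7369 shift [ 0.018 -0.01   0.136] turn -0.0
```

View pics/s6.png

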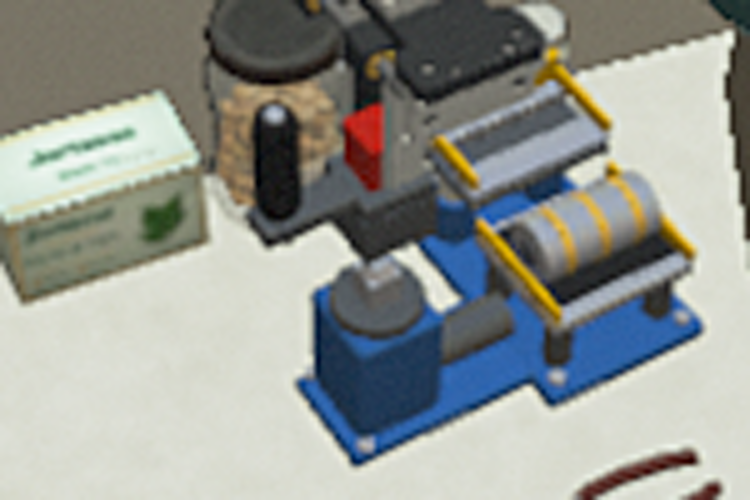

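{"method": "servo_tool", "body": {"rows": [[[0.015,-0.01,0.15],0],[[0.015,-0.01,0.3],0],[[0.015,-0.01,0.42],0],[[0.015,-0.01,0.48],0],[[0.015,-0.01,0.48],0]]}}

```text
time: 9.03
tool_pos: [0.4819, 0.1592, 0.1576]
ee_rot: [-3.137, 0.0, 1.737]
wrist_force: [0.5, -0.3, -4.0]
width: 0.0296
```

```bash
python3 - <<'E'
from h import *
from bench import robot
s=snap("scene",7);crop(s,180,150,330,250,5,"pics/s7.png")
go([.4837,.1596,.1467],1.737);print(robot.get_obs()["wrist_force"],robot.get_obs()["wrist_torque"])
E
```

```text
t 9.08 p [0.4825 0.1593 0.1588] yaw 1.7374 shift [0.001 0.016 0.151] turn 0.0
[-0.53830023  0.35956521 -2.60059746] [-0.06443181 -0.04570915  0.00922435]
```

View pics/s7.png

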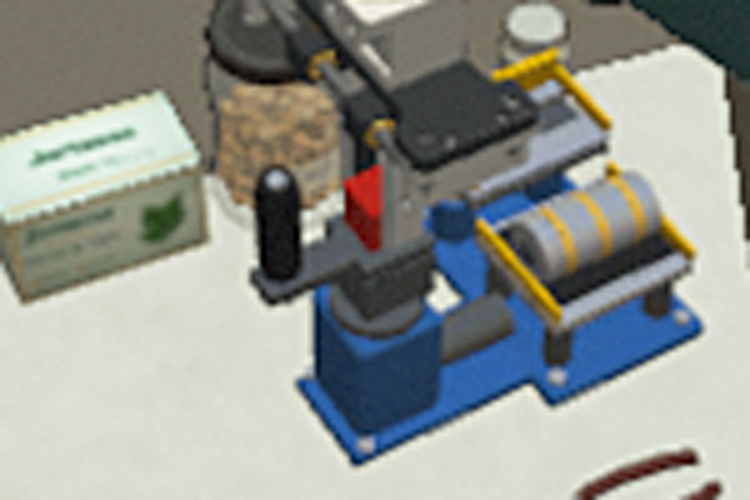

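{"method": "servo_tool", "body": {"rows": [[[0,0,0.05],0],[[0,0,0.1],0],[[0,0,0.13],0],[[0,0,0.145],0],[[0,0,0.145],0]]}}

```text
time: 9.5
tool_pos: [0.4831, 0.1595, 0.1483]
ee_rot: [-3.141, 0.0, 1.737]
wrist_force: [0.3, -0.6, -3.3]
width: 0.0295
```

{"method": "servo_tool", "body": {"rows": [[[0,0,0],0],[[0,0,0],0],[[0,0,0],0],[[0,0,0],0],[[0,0,0],0],[[0,0,0],0]], "grip": 0}}

```text
time: 10.0
tool_pos: [0.4835, 0.1596, 0.1491]
ee_rot: [3.141, 0.0, 1.737]
wrist_force: [-0.1, -0.4, -0.0]
width: 0.0474
```

{"method": "servo_tool", "body": {"rows": [[[0,0,-0.2],0],[[0,0,-0.5],0],[[0,0,-1],0],[[0,0,-1],0],[[0,0,-1],0]]}}

```text
time: 10.42
tool_pos: [0.4849, 0.1599, 0.2321]
ee_rot: [3.135, -0.0, 1.737]
wrist_force: [0.2, -0.7, -0.3]
width: 0.0474
```

```bash
python3 - <<'E'
from h import *
from bench import robot
s=snap("scene",8);crop(s,180,150,330,250,5,"pics/s8.png")
s=snap("wrist",8);crop(s,0,0,512,384,1.5,"pics/w8.png")
go([.4837,.1596,.2],1.737)
E
```

```text
t 10.52 p [0.4831 0.1595 0.2281] yaw 1.7374 shift [0.    0.008 0.352] turn 0.0
```

View pics/s8.png

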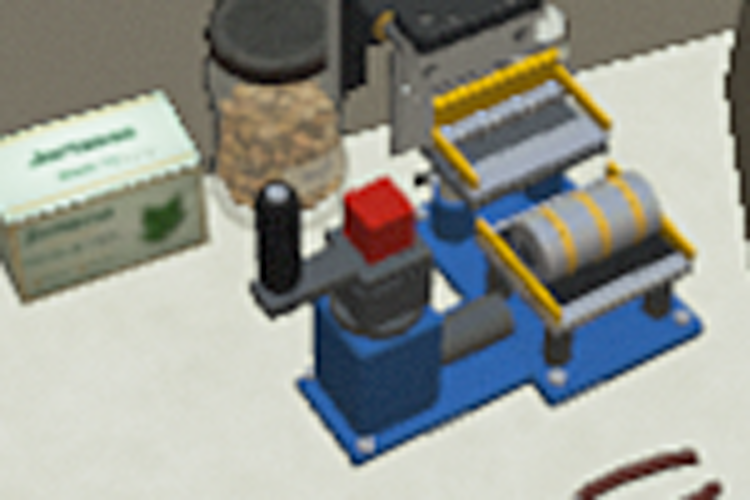

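View pics/w8.png

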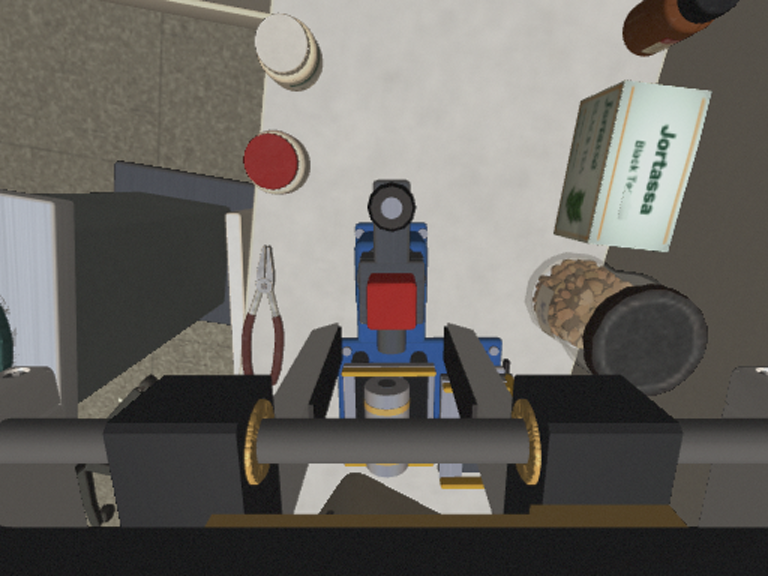

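```bash
python3 - <<'E'
from h import *
s=L("wrist1.pkl");t=L("top0.pkl");w=L("wrist8.pkl")
print("ground corner",onz(t,350,218,0).round(3),onz(s,585/1.5,275/1.5,0).round(3))
# top near-left corner: wrist1 (655,300)/1.5 ; top image (362,207)?
print(tri(s,(655/1.5,300/1.5),t,(361,213)))
print(tri(s,(688/1.5,178/1.5),t,(388,143)))
print("knob",onz(w,391/1.5,207/1.5,.21).round(4),"block",onz(w,391/1.5,306/1.5,.174).round(4))
crop(t,330,130,500,260,4.5,"pics/tbox.png")
E
```

```text
ground corner [ 0.477 -0.097  0.   ] [ 0.484 -0.097  0.   ]
(array([ 0.48364404, -0.08137311,  0.17562378]), np.float64(0.018042066159747284))
(array([ 0.70315659, -0.25358011, -0.12675471]), np.float64(0.031805640431558625))
knob [0.4749 0.2193 0.21  ] block [0.4848 0.1604 0.174 ]
```

View pics/tbox.png

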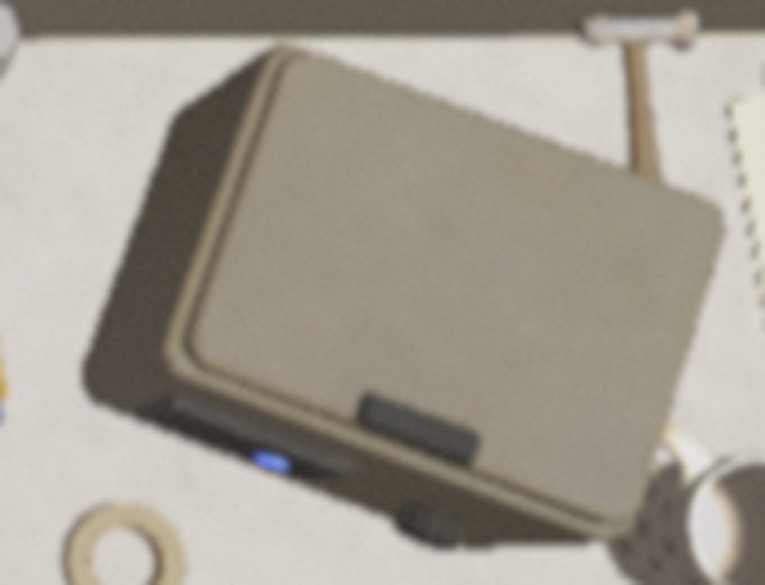

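{"method": "servo_tool", "body": {"rows": [[[-0.4,-0.3,0],0.07],[[-0.8,-0.6,0],0.15],[[-1,-1,0],0.22],[[-1,-1,0],0.3],[[-1,-1,0],0.38],[[-1,-1,0],0.46],[[-1,-1,0],0.54],[[-1,-1,0],0.61],[[-1,-1,0],0.69],[[-1,-1,0],0.77],[[-1,-1,0],0.85],[[-1,-1,0],0.93]], "grip": -1}}

```text
time: 11.52
tool_pos: [0.4167, 0.0673, 0.2265]
ee_rot: [-3.141, 0.004, 0.273]
wrist_force: [-0.2, -0.4, 0.6]
width: 0.0942
```

```bash
python3 - <<'E'
from h import *
go([.4117,.0161,.15],.166)
E
```

```text
t 11.52 p [0.4167 0.0673 0.2265] yaw 0.273 shift [-0.233  0.6    0.956] turn 0.068
```

{"method": "servo_tool", "body": {"rows": [[[-0.1,0.3,0.4],0.06],[[-0.2,0.6,0.8],0.07],[[-0.23,0.6,0.95],0.07],[[-0.23,0.6,0.95],0.07],[[-0.23,0.6,0.95],0.07],[[-0.23,0.6,0.95],0.07]]}}

```text
time: 12.02
tool_pos: [0.4138, 0.0168, 0.1537]
ee_rot: [-3.142, -0.002, 0.17]
wrist_force: [0.0, -0.7, 0.2]
width: 0.0942
```

```bash
python3 - <<'E'
from h import *
s=snap("wrist",9);crop(s,0,0,512,384,1.5,"pics/w9.png")
go([.5744,.0434,.15],.166)
E
```

```text
t 12.07 p [0.4142 0.0168 0.1542] yaw 0.1705 shift [2.03  0.012 0.053] turn 0.003
```

View pics/w9.png

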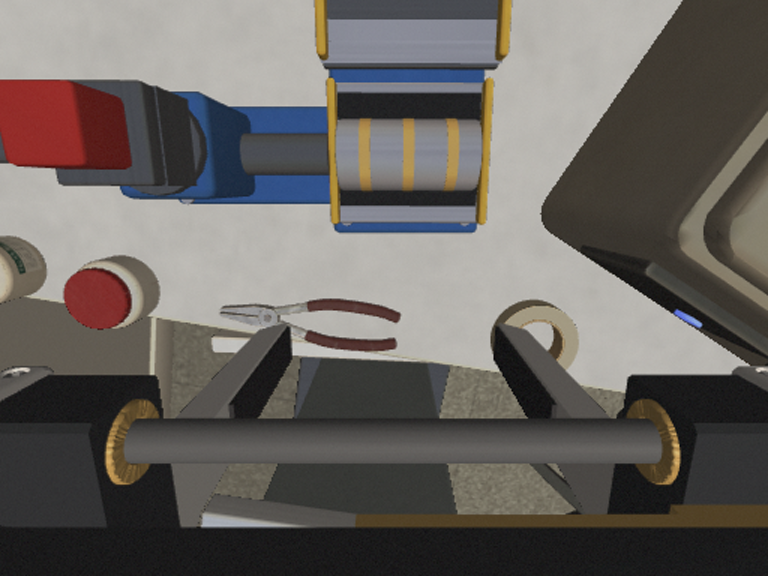

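{"method": "servo_tool", "body": {"rows": [[[0.4,0,0],0],[[0.9,0,0],0],[[1,0,0],0],[[1,0,0],0]]}}

```text
time: 12.4
tool_pos: [0.4943, 0.0306, 0.1533]
ee_rot: [3.142, -0.001, 0.171]
wrist_force: [-0.0, 0.0, 0.4]
width: 0.094
```

{"method": "servo_tool", "body": {"rows": [[[0.5,0,0.02],0],[[0.9,0,0.04],0],[[1,0,0.05],0],[[1,0,0.05],0],[[1,0,0.05],0],[[1,0,0.05],0]]}}

```text
time: 12.9
tool_pos: [0.5698, 0.043, 0.1497]
ee_rot: [3.141, -0.0, 0.169]
wrist_force: [0.4, -0.4, -0.4]
width: 0.0939
```

```bash
python3 - <<'E'
from h import *
s=snap("wrist",10);crop(s,0,0,512,384,1.5,"pics/w10.png")
go([.5744,.0434,.15],.166)
E
```

```text
t 12.95 p [0.5698 0.043  0.1497] yaw 0.1692 shift [ 0.057  0.005 -0.004] turn 0.002
```

View pics/w10.png

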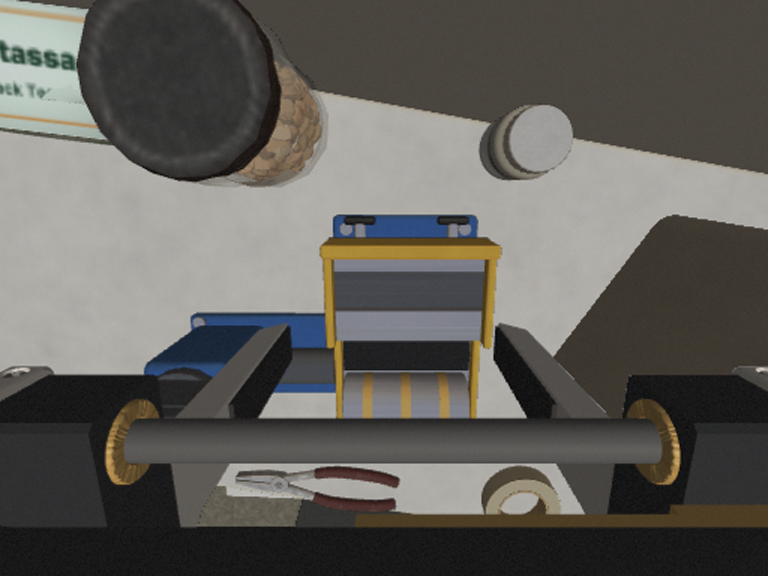

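```bash
python3 - <<'E'
from h import *
a=L("wrist9.pkl");b=L("wrist10.pkl")
crop(a,205,0,345,70,5,"pics/w9c.png");crop(b,205,150,345,255,5,"pics/w10c.png")
E
```

```text
(no output)
```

View pics/w9c.png

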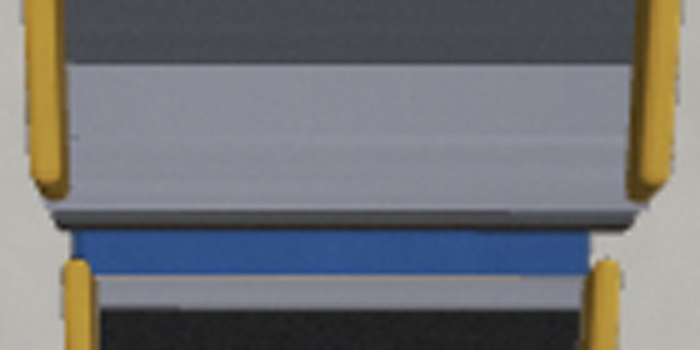

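View pics/w10c.png

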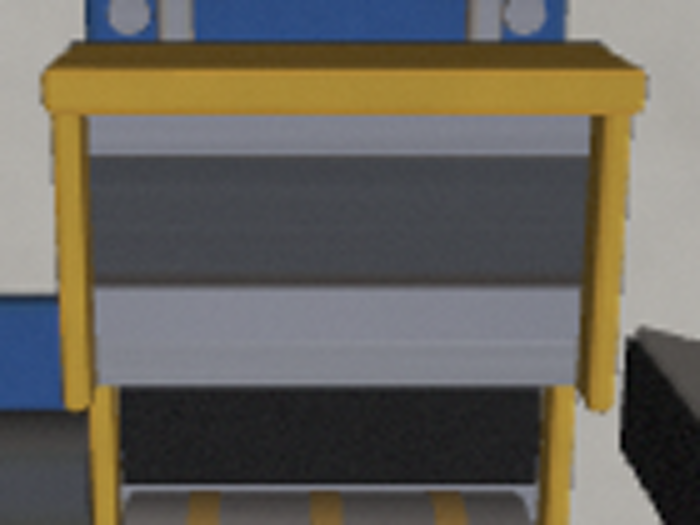

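```bash
python3 - <<'E'
from h import *
a=L("wrist9.pkl");b=L("wrist10.pkl")
A=lambda X,Y:((X+.5)/5+204.5,(Y+.5)/5-.5)
B=lambda X,Y:((X+.5)/5+204.5,(Y+.5)/5+149.5)
O=np.array([.5071,.0219,0]);c,s_=np.cos(.166),np.sin(.166);R=np.array([[c,s_,0],[-s_,c,0],[0,0,1]])
def plane(s,uv):  # intersect ray with jack y=const? solve x,z with y=0 plane
    o,d=ray(s,*uv);o=R@(o-O);d=R@d;return o,d
def edge(pa,pb):  # lines along jack y: solve in xz
    o,d=plane(a,A(*pa));p,e=plane(b,B(*pb))
    M=np.array([[d[0],-e[0]],[d[2],-e[2]]]);t=np.linalg.solve(M,[p[0]-o[0],p[2]-o[2]]);return (o+d*t[0])[[0,2]].round(4),(o+d*t[0])[1].round(3),(p+e*t[1])[1].round(3)
for n,pa,pb in(("trough63",(340,64),(338,285)),("nose43",(340,211),(338,385)),("deck53",(340,140),(338,343))):print(n,edge(pa,pb))
# single view: A with x known
for n,pa,x in(("trough",(340,64),.063),("nose",(340,211),.043),("table40",(340,275),.04)):
    o,d=plane(a,A(*pa));t=(x-o[0])/d[0];print("A",n,(o+d*t).round(4))
for n,pb,x in(("trough",(338,285),.063),("nose",(338,385),.043),("rail87",(338,155),.087)):
    o,d=plane(b,B(*pb));t=(x-o[0])/d[0];print("B",n,(o+d*t).round(4))
for n,pa,z in(("table40",(340,275),.06),("crank base",(340,275),.06)):
    o,d=plane(a,A(*pa));t=(z-o[2])/d[2];print("A",n,(o+d*t).round(4))
E
```

```text
trough63 (array([0.064 , 0.0897]), np.float64(0.002), np.float64(0.0))
nose43 (array([0.0437, 0.0873]), np.float64(0.002), np.float64(-0.0))
deck53 (array([0.0531, 0.0903]), np.float64(0.002), np.float64(0.0))
A trough [0.063  0.0021 0.0926]
A nose [0.043  0.0017 0.09  ]
A table40 [0.04   0.0005 0.0615]
B trough [0.063  0.0002 0.0863]
B nose [ 0.043  -0.0001  0.0854]
B rail87 [0.087  0.0004 0.0839]
A table40 [0.0403 0.0005 0.06  ]
A crank base [0.0403 0.0005 0.06  ]
```

{"method": "servo_tool", "body": {"rows": [[[0,0,-0.5],0],[[-0.2,0,-1],0],[[-0.5,-0.5,-1],0],[[-0.8,-1,-1],0],[[-0.8,-1,-1],0]]}}

```text
time: 13.37
tool_pos: [0.4909, 0.1139, 0.2313]
ee_rot: [-3.139, -0.003, 0.172]
wrist_force: [-0.1, 0.6, 0.6]
width: 0.0939
```

{"method": "servo_tool", "body": {"rows": [[[0,-0.5,0],0],[[0,-1,-0.2],0],[[0,-1,-0.2],0],[[0,-1,-0.2],0],[[0,-1,-0.2],0]]}}

```text
time: 13.78
tool_pos: [0.4805, 0.1894, 0.2448]
ee_rot: [3.14, -0.0, 0.17]
wrist_force: [-0.4, -0.8, -0.3]
width: 0.0941
```

```bash
python3 - <<'E'
from h import *
go([.4748,.2193,.24],.166)
E
```

```text
t 13.78 p [0.4805 0.1894 0.2448] yaw 0.1695 shift [-0.007 -0.381  0.059] turn 0.002
```

{"method": "servo_tool", "body": {"rows": [[[0,-0.2,0],0],[[0,-0.38,0],0],[[0,-0.38,0.2],0],[[0,-0.38,0.5],0],[[0,-0.38,0.75],0],[[0,-0.38,0.75],0],[[0,-0.38,0.75],0],[[0,-0.38,0.75],0]]}}

```text
time: 14.45
tool_pos: [0.4765, 0.219, 0.1856]
ee_rot: [3.141, -0.001, 0.167]
wrist_force: [0.8, -0.8, 0.0]
width: 0.0939
```

```bash
python3 - <<'E'
from h import *
go([.4748,.2193,.184],.166)
s=snap("wrist",11);crop(s,0,0,512,384,1.5,"pics/w11.png")
E
```

```text
t 14.45 p [0.4765 0.219  0.1856] yaw 0.1675 shift [-0.02  -0.007  0.02 ] turn 0.001
```

View pics/w11.png

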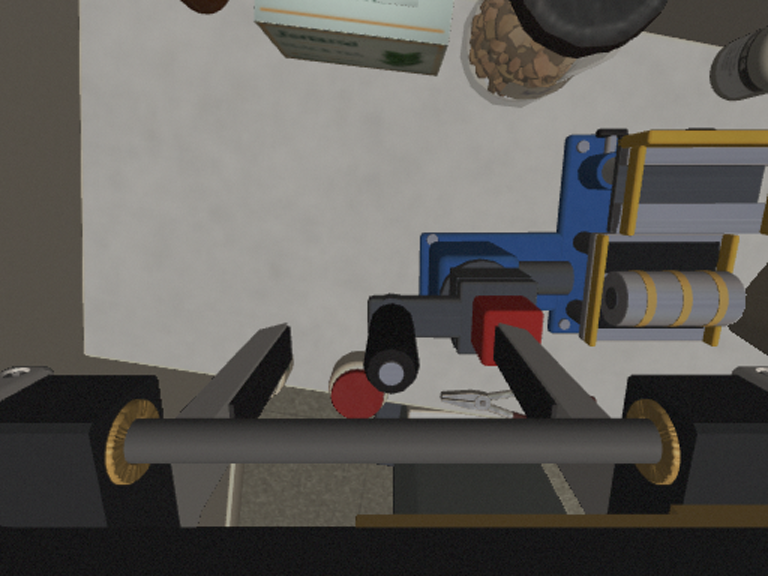

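Sleeve is centred between the fingers (at 392,372). Close.

{"method": "servo_tool", "body": {"rows": [[[-0.02,0,0],0],[[-0.02,0,0.02],0],[[-0.02,0,0.02],0],[[-0.02,0,0.02],0],[[-0.02,0,0.02],0],[[-0.02,0,0.02],0],[[-0.02,0,0.02],0],[[-0.02,0,0.02],0],[[-0.02,0,0.02],0],[[-0.02,0,0.02],0],[[-0.02,0,0.02],0],[[-0.02,0,0.02],0]], "grip": 1}}

```text
time: 15.5
tool_pos: [0.4742, 0.2196, 0.1831]
ee_rot: [3.141, 0.0, 0.169]
wrist_force: [0.1, -0.1, 0.3]
width: 0.023
```

{"method": "servo_tool", "body": {"rows": [[[0,0,0],0],[[0,0,0],0]]}}

```text
time: 15.67
tool_pos: [0.4742, 0.2196, 0.183]
ee_rot: [3.141, 0.0, 0.169]
wrist_force: [-0.1, -1.0, -0.4]
width: 0.0231
```

```bash
python3 - <<'E'
from h import *
go([.4748,.2193,.184],.166)
def pts(al0,cen,yaw,al):
    # angles measured as world angle of knob, clockwise decreasing
    x=np.array([np.cos(yaw),np.sin(yaw)]);y=np.array([np.sin(yaw),-np.cos(yaw)])
    p0=.06*np.array([np.cos(al0),np.sin(al0)])
    return [[round(float((.06*np.array([np.cos(a),np.sin(a)])-p0)@v/.08),3) for v in(x,y)] for a in al]
y=.1675;a0=y+np.pi/2
for k in range(4):
    s=a0-k*2.0
    print(k,pts(s,None,y,[s-.2*i for i in range(1,11)]))
E
```

```text
t 15.67 p [0.4742 0.2196 0.183 ] yaw 0.1691 shift [ 0.007  0.005 -0.012] turn 0.002
0 [[0.149, 0.015], [0.292, 0.059], [0.423, 0.131], [0.538, 0.227], [0.631, 0.345], [0.699, 0.478], [0.739, 0.623], [0.75, 0.772], [0.73, 0.92], [0.682, 1.062]]
1 [[-0.076, 0.129], [-0.175, 0.241], [-0.295, 0.331], [-0.431, 0.395], [-0.576, 0.43], [-0.726, 0.437], [-0.874, 0.413], [-1.014, 0.36], [-1.141, 0.281], [-1.25, 0.178]]
2 [[-0.086, -0.123], [-0.146, -0.26], [-0.178, -0.406], [-0.18, -0.556], [-0.152, -0.703], [-0.095, -0.842], [-0.012, -0.966], [0.094, -1.072], [0.219, -1.154], [0.358, -1.21]]
3 [[0.147, -0.027], [0.297, -0.025], [0.443, 0.007], [0.58, 0.068], [0.702, 0.155], [0.805, 0.264], [0.884, 0.391], [0.936, 0.532], [0.958, 0.68], [0.952, 0.829]]
```

{"method": "servo_tool", "body": {"rows": [[[0.146,0.014,0],0],[[0.287,0.057,0],0],[[0.417,0.126,0],0],[[0.53,0.22,0],0],[[0.624,0.333,0],0],[[0.693,0.463,0],0],[[0.736,0.604,0],0],[[0.75,0.75,0],0],[[0.75,0.75,0],0]]}}

```text
time: 16.42
tool_pos: [0.5438, 0.1692, 0.1828]
ee_rot: [3.141, 0.001, 0.168]
wrist_force: [-0.1, 0.5, -0.8]
width: 0.0234
```

```bash
python3 - <<'E'
from h import *
s=snap("scene",12);crop(s,180,150,330,250,5,"pics/s12.png")
go([.5439,.1701,.183],.169)
E
```

```text
t 16.47 p [0.5437 0.1695 0.1829] yaw 0.1676 shift [ 0.004 -0.007 -0.001] turn -0.001
```

View pics/s12.png

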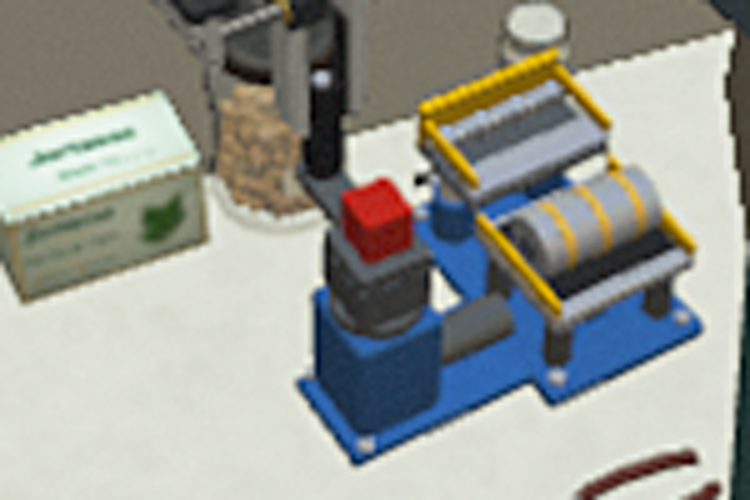

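{"method": "servo_tool", "body": {"rows": [[[-0.014,0.146,0],0],[[-0.057,0.287,0],0],[[-0.126,0.417,0],0],[[-0.22,0.53,0],0],[[-0.333,0.624,0],0],[[-0.463,0.693,0],0],[[-0.604,0.736,0],0],[[-0.75,0.75,0],0],[[-0.75,0.75,0],0]]}}

```text
time: 17.22
tool_pos: [0.4926, 0.1009, 0.1831]
ee_rot: [-3.141, -0.0, 0.169]
wrist_force: [-0.2, 2.6, -1.1]
width: 0.0234
```

{"method": "servo_tool", "body": {"rows": [[[-0.146,-0.014,0],0],[[-0.287,-0.057,0],0],[[-0.417,-0.126,0],0],[[-0.53,-0.22,0],0],[[-0.624,-0.333,0],0],[[-0.693,-0.463,0],0],[[-0.736,-0.604,0],0],[[-0.75,-0.75,0],0],[[-0.75,-0.75,0],0]]}}

```text
time: 17.97
tool_pos: [0.4241, 0.1511, 0.1831]
ee_rot: [3.141, 0.001, 0.171]
wrist_force: [0.4, 0.6, -0.2]
width: 0.0231
```

{"method": "servo_tool", "body": {"rows": [[[0.014,-0.146,0],0],[[0.057,-0.287,0],0],[[0.126,-0.417,0],0],[[0.22,-0.53,0],0],[[0.333,-0.624,0],0],[[0.463,-0.693,0],0],[[0.604,-0.736,0],0],[[0.75,-0.75,0],0],[[0.75,-0.75,0],0]]}}

```text
time: 18.72
tool_pos: [0.4737, 0.2201, 0.1832]
ee_rot: [-3.141, 0.003, 0.17]
wrist_force: [-2.2, 1.2, 3.0]
width: 0.0234
```

```bash
python3 - <<'E'
from h import *
s=snap("scene",13);crop(s,180,150,330,250,5,"pics/s13.png")
go([.4742,.2196,.183],.169)
E
```

```text
t 18.77 p [0.4736 0.22   0.1832] yaw 0.1697 shift [0.006 0.006 0.003] turn 0.0
```

View pics/s13.png

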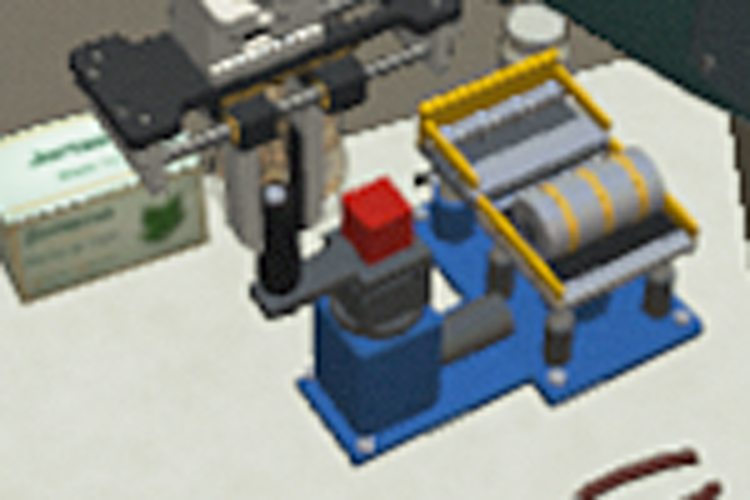

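{"method": "servo_tool", "body": {"rows": [[[0.146,0.014,0],0],[[0.287,0.057,0],0],[[0.417,0.126,0],0],[[0.53,0.22,0],0],[[0.624,0.333,0],0],[[0.693,0.463,0],0],[[0.736,0.604,0],0],[[0.75,0.75,0],0],[[0.75,0.75,0],0]]}}

```text
time: 19.52
tool_pos: [0.544, 0.1674, 0.1829]
ee_rot: [3.138, 0.0, 0.166]
wrist_force: [-0.6, -1.1, 1.3]
width: 0.023
```

{"method": "servo_tool", "body": {"rows": [[[-0.014,0.146,0],0],[[-0.057,0.287,0],0],[[-0.126,0.417,0],0],[[-0.22,0.53,0],0],[[-0.333,0.624,0],0],[[-0.463,0.693,0],0],[[-0.604,0.736,0],0],[[-0.75,0.75,0],0],[[-0.75,0.75,0],0]]}}

```text
time: 20.27
tool_pos: [0.4927, 0.1008, 0.183]
ee_rot: [-3.141, -0.0, 0.169]
wrist_force: [-0.4, 4.1, -0.0]
width: 0.0233
```

```bash
python3 - <<'E'
from h import *
s=snap("scene",14);crop(s,180,150,330,250,5,"pics/s14.png")
go([.4742,.2196,.183],.169)
E
```

```text
t 20.32 p [0.4932 0.1009 0.183 ] yaw 0.1688 shift [ 1.600e-02 -1.503e+00 -1.000e-03] turn -0.0
```

View pics/s14.png

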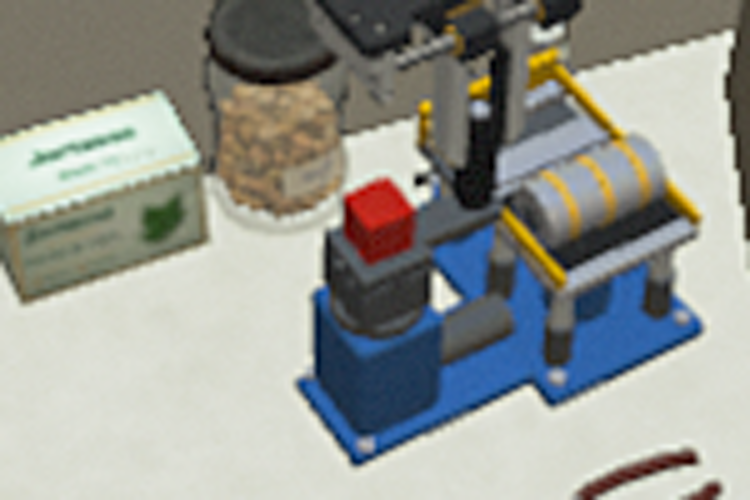

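{"method": "servo_tool", "body": {"rows": [[[-0.04,0,0],0],[[-0.075,-0.004,0],0],[[-0.075,-0.004,0],0],[[-0.075,-0.004,0],0]]}}

```text
time: 20.65
tool_pos: [0.4897, 0.1007, 0.1833]
ee_rot: [3.141, -0.003, 0.169]
wrist_force: [2.7, 3.9, -0.0]
width: 0.023
```

{"method": "servo_tool", "body": {"rows": [[[0,0,0],0],[[0,0,0],0],[[0,0,0],0],[[0,0,0],0],[[0,0,0],0]], "grip": 0}}

```text
time: 21.07
tool_pos: [0.4883, 0.1002, 0.1829]
ee_rot: [3.141, 0.001, 0.169]
wrist_force: [-0.1, -0.2, 0.7]
width: 0.0467
```

{"method": "servo_tool", "body": {"rows": [[[0,0,-0.3],0],[[0,0,-0.6],0],[[0,0,-0.8],0],[[0,0,-0.8],0]]}}

```text
time: 21.4
tool_pos: [0.4902, 0.1007, 0.2514]
ee_rot: [3.14, -0.008, 0.169]
wrist_force: [-0.0, -0.2, 0.5]
width: 0.0472
```

```bash
python3 - <<'E'
from h import *
go([.4117,.0161,.24],.166)
E
```

```text
t 21.4 p [0.4902 0.1007 0.2514] yaw 0.169 shift [-1.145  0.877  0.143] turn 0.002
```

{"method": "servo_tool", "body": {"rows": [[[-0.5,0.4,0],0],[[-1,0.88,0],0],[[-1,0.88,0],0],[[-1,0.88,0.5],0],[[-1,0.88,1],0],[[-1,0.88,1],0],[[-1,0.88,1],0],[[-1,0.88,1],0]]}}

```text
time: 22.07
tool_pos: [0.4227, 0.0178, 0.1689]
ee_rot: [3.141, -0.002, 0.169]
wrist_force: [0.8, 0.6, 0.6]
width: 0.0466
```

```bash
python3 - <<'E'
from h import *
s=snap("wrist",15);crop(s,0,0,512,384,1.5,"pics/w15.png");crop(s,205,0,345,120,5,"pics/w15c.png")
go([.5744,.0434,.165],.166)
E
```

```text
t 22.12 p [0.4238 0.0178 0.1705] yaw 0.1696 shift [1.91  0.002 0.069] turn 0.002
```

View pics/w15c.png

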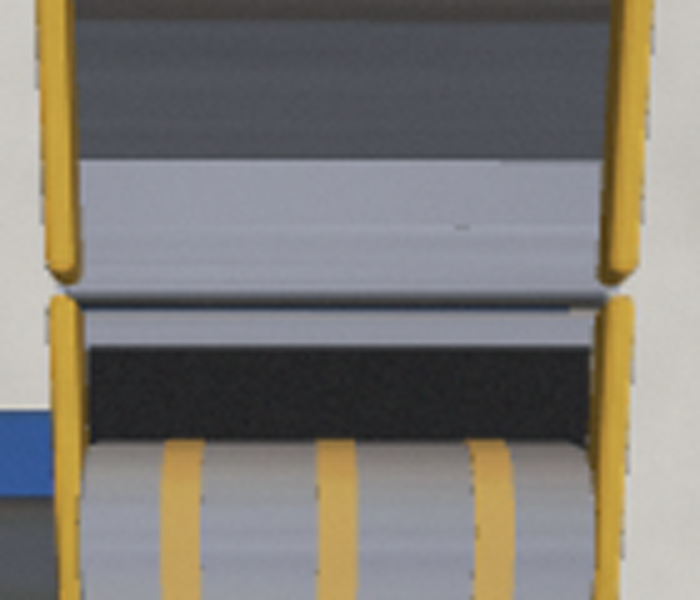

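View pics/w15.png

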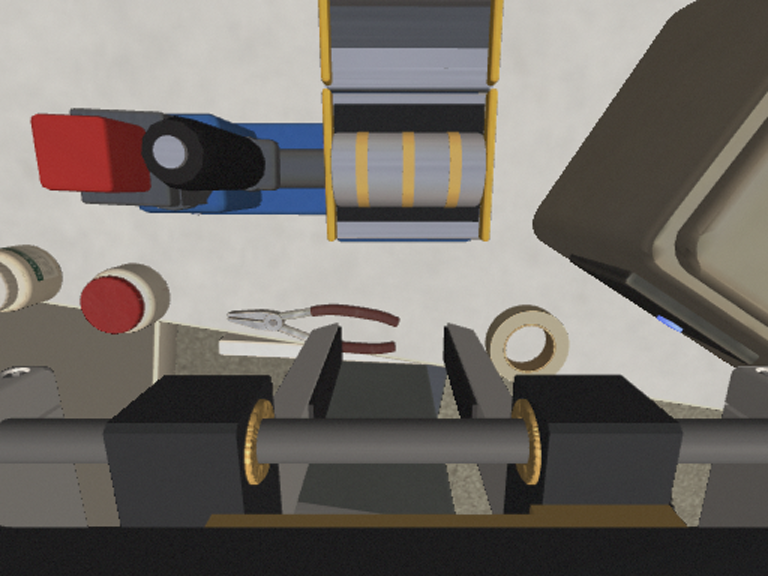

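{"method": "servo_tool", "body": {"rows": [[[0.4,0,0],0],[[0.8,0,0],0],[[1,0,0.05],0],[[1,0,0.05],0],[[1,0,0.05],0]]}}

```text
time: 22.53
tool_pos: [0.5025, 0.0315, 0.1658]
ee_rot: [3.14, -0.004, 0.17]
wrist_force: [-0.4, -0.5, 0.3]
width: 0.047
```

{"method": "servo_tool", "body": {"rows": [[[0.3,0,0],0],[[0.5,0,0],0],[[0.6,0,0],0],[[0.6,0,0],0],[[0.6,0,0],0],[[0.6,0,0],0]]}}

```text
time: 23.03
tool_pos: [0.547, 0.0393, 0.1638]
ee_rot: [3.141, -0.0, 0.169]
wrist_force: [-0.1, -0.3, -0.1]
width: 0.0469
```

```bash
python3 - <<'E'
from h import *
s=snap("wrist",16);crop(s,0,0,512,384,1.5,"pics/w16.png");crop(s,205,130,345,250,5,"pics/w16c.png")
go([.5744,.0434,.165],.166)
E
```

```text
t 23.08 p [0.5469 0.0393 0.1637] yaw 0.1691 shift [ 0.347  0.007 -0.016] turn 0.002
```

View pics/w16c.png

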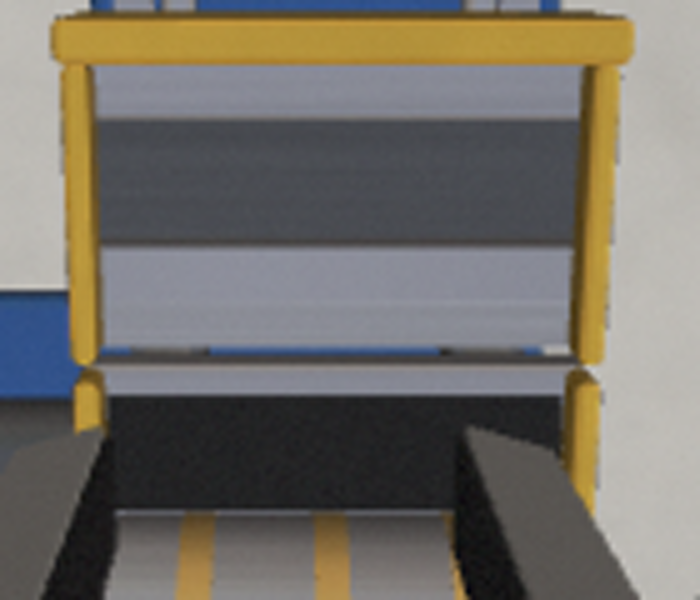

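```bash
python3 - <<'E'
from h import *
a=L("wrist15.pkl");b=L("wrist16.pkl")
ga=a["pixels"].mean(2)[:90,240:300].mean(1);gb=b["pixels"].mean(2)[145:235,245:295].mean(1)
def edges(g,off):
    d=np.diff(g);out=[]
    for i in range(1,len(d)-1):
        if abs(d[i])>12 and abs(d[i])>=abs(d[i-1]) and abs(d[i])>abs(d[i+1]):
            w=np.abs(d[i-1:i+2]);out.append((round(off+i+.5+float((w*[-1,0,1]).sum()/w.sum()),2),int(d[i])))
    return out
print(edges(ga,0));print(edges(gb,145))
print(ga[26:72].round(0).tolist());print(gb[28:62].round(0).tolist())
E
```

```text
[(31.53, 70), (58.46, -36), (61.72, 64), (68.75, -72), (87.9, 38)]
[(153.2, -36), (179.04, 38), (199.37, -34), (202.43, 56), (208.58, -85), (231.82, 52)]
[82.0, 82.0, 83.0, 83.0, 82.0, 82.0, 153.0, 155.0, 155.0, 155.0, 155.0, 155.0, 155.0, 155.0, 155.0, 155.0, 155.0, 155.0, 155.0, 159.0, 157.0, 154.0, 152.0, 153.0, 154.0, 155.0, 153.0, 155.0, 155.0, 153.0, 149.0, 153.0, 121.0, 85.0, 58.0, 54.0, 119.0, 144.0, 146.0, 149.0, 150.0, 148.0, 143.0, 71.0, 40.0, 37.0]
[77.0, 77.0, 77.0, 77.0, 74.0, 68.0, 105.0, 143.0, 145.0, 145.0, 145.0, 145.0, 145.0, 145.0, 145.0, 145.0, 145.0, 148.0, 144.0, 141.0, 142.0, 143.0, 143.0, 144.0, 141.0, 141.0, 116.0, 82.0, 66.0, 75.0, 132.0, 136.0, 137.0, 140.0]
```

```bash
python3 - <<'E'
from h import *
a=L("wrist15.pkl");b=L("wrist16.pkl")
O=np.array([.5071,.0219,0]);c,s_=np.cos(.166),np.sin(.166);R=np.array([[c,s_,0],[-s_,c,0],[0,0,1]])
def P(s,uv):
    o,d=ray(s,*uv);return R@(o-O),R@d
def edge(va,vb):
    o,d=P(a,(270,va));p,e=P(b,(270,vb))
    M=np.array([[d[0],-e[0]],[d[2],-e[2]]]);t=np.linalg.solve(M,[p[0]-o[0],p[2]-o[2]]);return (o+d*t[0])[[0,2]].round(4)
for n,va,vb in(("trough63",31.5,179.05),("nose43",58.4,199.3),("table40",61.7,202.45),("hump34",68.75,208.55)):
    print(n,edge(va,vb),edge(va+.2,vb-.2))
from bench import robot
print(robot.get_obs()["tool_pos"],(R@(b["world_from_camera"][:3,3]-a["world_from_camera"][:3,3])).round(4))
E
```

```text
trough63 [0.0638 0.0903] [0.0639 0.0896]
nose43 [0.0434 0.0879] [0.0434 0.0871]
table40 [0.0406 0.0889] [0.0405 0.0882]
hump34 [0.0347 0.0898] [0.0347 0.0891]
[0.54693089 0.03929417 0.16372243] [ 0.1266  0.0005 -0.0053]
```

```bash
python3 - <<'E'
from h import *
a=L("wrist15.pkl");b=L("wrist16.pkl");a0=L("wrist9.pkl");b0=L("wrist10.pkl")
O=np.array([.5071,.0219,0]);c,s_=np.cos(.166),np.sin(.166);R=np.array([[c,s_,0],[-s_,c,0],[0,0,1]])
# joint linear fit per pair: unknown common x bias dx, and per-view camera z/x irrelevant: solve heights of deck and table with known x spacing using each view
def zx(s,v,x):
    o,d=ray(s,270,v);o=R@(o-O);d=R@d;t=(x-o[0])/d[0];return (o+d*t)[2]
for dx in(0,.0004,.0008):
  print(dx,[round(zx(s,v,x+dx),4) for s,v,x in((a,31.5,.063),(a,61.7,.04),(a,68.75,.034),(b,179.05,.063),(b,202.45,.04),(b,208.55,.034))])
# fence widths: full-res horizontal profile, A view at given rows
for s,rows in((a,(34,40)),(a,(63,67)),(b,(181,190)),(b,(203,207))):
  im=s["pixels"].astype(int)[rows[0]:rows[1]].mean(0);y=im[:,0]-im[:,2]
  idx=np.where(y[205:345]>30)[0]+205;print(rows,idx.tolist())
E
```

```text
0 [np.float64(0.093), np.float64(0.0916), np.float64(0.0936), np.float64(0.0863), np.float64(0.087), np.float64(0.0876)]
0.0004 [np.float64(0.0917), np.float64(0.0896), np.float64(0.0914), np.float64(0.0883), np.float64(0.0884), np.float64(0.0889)]
0.0008 [np.float64(0.0903), np.float64(0.0877), np.float64(0.0892), np.float64(0.0903), np.float64(0.0898), np.float64(0.0902)]
(34, 40) [213, 214, 215, 216, 217, 218, 219, 220, 325, 326, 327, 328, 329, 330, 331, 332, 333]
(63, 67) [215, 216, 217, 218, 219, 220, 221, 324, 325, 326, 327, 328, 329, 330, 331]
(181, 190) [219, 220, 221, 222, 223, 224, 319, 320, 321, 322, 323, 324, 325, 326]
(203, 207) [221, 222, 223, 224, 225, 319, 320, 321, 322, 323]
```

{"method": "servo_tool", "body": {"rows": [[[0,0,0],-0.07],[[0.1,0.1,0],-0.15],[[0.2,0.13,0],-0.23],[[0.2,0.13,0],-0.31],[[0.2,0.13,0],-0.39],[[0.2,0.13,0],-0.47],[[0.2,0.13,0],-0.55],[[0.2,0.13,0],-0.63],[[0.2,0.13,0],-0.71],[[0.2,0.13,0],-0.79],[[0.2,0.13,0],-0.87],[[0.2,0.13,0],-0.95]], "grip": 1}}

```text
time: 24.08
tool_pos: [0.5644, 0.0317, 0.1635]
ee_rot: [3.141, 0.0, 1.66]
wrist_force: [0.4, 0.4, 1.1]
width: 0.0007
```

```bash
python3 - <<'E'
from h import *
go([.5643,.0315,.11],1.737)
E
```

```text
t 24.08 p [0.5644 0.0317 0.1635] yaw 1.6602 shift [-0.003 -0.001  0.668] turn -0.049
```

{"method": "servo_tool", "body": {"rows": [[[0,0,0.2],-0.05],[[0,0,0.4],-0.05],[[0,0,0.6],-0.05],[[0,0,0.7],-0.05],[[0,0,0.8],-0.05],[[0,0,0.8],-0.05]]}}

```text
time: 24.58
tool_pos: [0.5638, 0.0318, 0.0976]
ee_rot: [-3.139, -0.0, 1.733]
wrist_force: [0.5, -0.0, -0.4]
width: 0.0005
```

```bash
python3 - <<'E'
from h import *
go([.5643,.0315,.0905],1.737)
s=snap("scene",17);crop(s,180,150,330,250,5,"pics/s17.png")
E
```

```text
t 24.58 p [0.5638 0.0318 0.0976] yaw 1.7326 shift [-0.005  0.005  0.088] turn -0.003
```

View pics/s17.png

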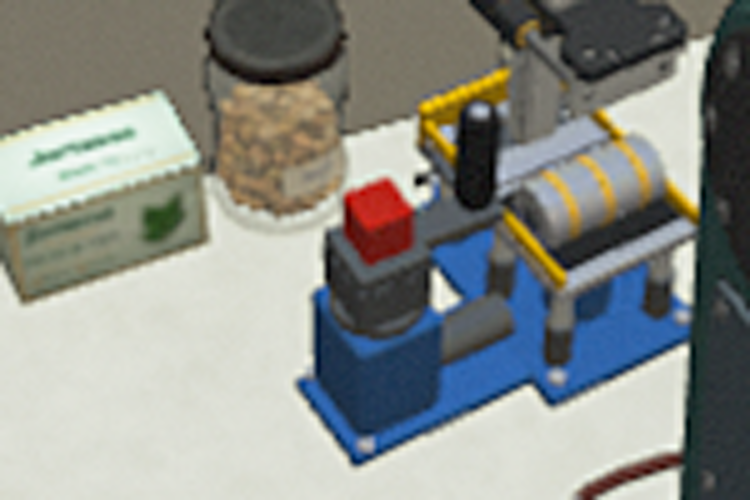

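{"method": "servo_tool", "body": {"rows": [[[0,0,0.03],0],[[0,0,0.06],0],[[0,0,0.075],0],[[0,0,0.075],0],[[0,0,0.075],0]]}}

```text
time: 25.05
tool_pos: [0.5652, 0.0319, 0.0933]
ee_rot: [3.141, 0.0, 1.733]
wrist_force: [-0.5, -0.3, 0.6]
width: 0.0004
```

{"method": "servo_tool", "body": {"rows": [[[0,0,0.012],0],[[0,0,0.018],0],[[0,0,0.018],0],[[0,0,0.018],0]]}}

```text
time: 25.38
tool_pos: [0.5651, 0.0319, 0.0916]
ee_rot: [-3.141, 0.0, 1.733]
wrist_force: [0.8, -0.7, 0.6]
width: 0.0006
```

{"method": "servo_tool", "body": {"rows": [[[0,0,0.008],0],[[0,0,0.008],0],[[0,0,0.008],0]]}}

```text
time: 25.63
tool_pos: [0.5651, 0.0319, 0.0909]
ee_rot: [-3.141, 0.0, 1.733]
wrist_force: [1.4, -0.3, -0.7]
width: 0.0003
```

{"method": "servo_tool", "body": {"rows": [[[0,0,0.008],0],[[0,0,0.008],0],[[0,0,0.008],0]]}}

```text
time: 25.88
tool_pos: [0.5651, 0.0319, 0.0904]
ee_rot: [3.142, 0.0, 1.733]
wrist_force: [0.6, 0.0, 0.2]
width: 0.0004
```

{"method": "servo_tool", "body": {"rows": [[[0,0,0.008],0],[[0,0,0.008],0],[[0,0,0.008],0]]}}

```text
time: 26.13
tool_pos: [0.5652, 0.0319, 0.0904]
ee_rot: [3.141, 0.0, 1.733]
wrist_force: [-2.0, 0.3, 3.3]
width: 0.0006
```

{"method": "servo_tool", "body": {"rows": [[[0,0,-0.4],0],[[0,0,-0.75],0],[[0,-0.1,-0.8],0],[[0,-0.5,-0.8],0],[[0,-0.9,-0.8],0],[[0,-0.9,-0.8],0]]}}

```text
time: 26.63
tool_pos: [0.4885, 0.02, 0.1517]
ee_rot: [-3.136, -0.001, 1.732]
wrist_force: [1.1, 0.6, -0.6]
width: 0.0005
```

{"method": "servo_tool", "body": {"rows": [[[0,-0.3,0],0],[[0,-0.42,0],0],[[0,-0.42,0.1],0],[[0,-0.42,0.4],0],[[0,-0.42,0.6],0],[[0,-0.42,0.7],0],[[0,-0.42,0.7],0],[[0,-0.42,0.7],0]]}}

```text
time: 27.3
tool_pos: [0.4613, 0.0149, 0.0973]
ee_rot: [-3.141, -0.0, 1.733]
wrist_force: [-0.1, 0.0, -0.6]
width: 0.0006
```

```bash
python3 - <<'E'
from h import *
go([.4617,.0143,.090],1.737)
s=snap("top",18);crop(s,235,140,340,245,5,"pics/t18.png")
s=snap("wrist",18);crop(s,180,140,340,256,4.5,"pics/w18.png")
E
```

```text
t 27.3 p [0.4613 0.0149 0.0973] yaw 1.7328 shift [-0.008  0.004  0.091] turn -0.003
```

View pics/w18.png

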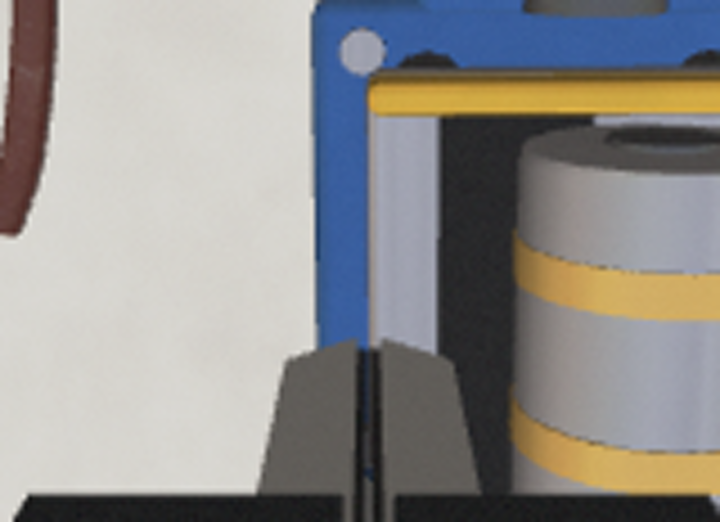

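{"method": "servo_tool", "body": {"rows": [[[0,-0.02,0.03],0],[[0,-0.02,0.06],0],[[0,-0.02,0.065],0],[[0,-0.02,0.065],0]]}}

```text
time: 27.73
tool_pos: [0.4593, 0.0146, 0.0926]
ee_rot: [3.141, 0.0, 1.733]
wrist_force: [-0.1, 0.7, 0.4]
width: 0.0009
```

{"method": "servo_tool", "body": {"rows": [[[0,0,0.008],0],[[0,0,0.008],0],[[0,0,0.008],0]]}}

```text
time: 27.98
tool_pos: [0.4593, 0.0146, 0.0919]
ee_rot: [3.142, 0.0, 1.733]
wrist_force: [-0.5, -0.5, 0.3]
width: 0.0009
```

{"method": "servo_tool", "body": {"rows": [[[0,0,0.008],0],[[0,0,0.008],0],[[0,0,0.008],0]]}}

```text
time: 28.23
tool_pos: [0.4593, 0.0146, 0.0912]
ee_rot: [-3.142, 0.0, 1.733]
wrist_force: [0.3, 0.2, -0.0]
width: 0.0004
```

{"method": "servo_tool", "body": {"rows": [[[0,0,0.008],0],[[0,0,0.008],0],[[0,0,0.008],0]]}}

```text
time: 28.48
tool_pos: [0.4593, 0.0146, 0.0906]
ee_rot: [-3.142, 0.0, 1.733]
wrist_force: [-0.1, 1.2, 0.5]
width: 0.0002
```

{"method": "servo_tool", "body": {"rows": [[[0,0,0.006],0],[[0,0,0.006],0],[[0,0,0.006],0]]}}

```text
time: 28.73
tool_pos: [0.4593, 0.0146, 0.0901]
ee_rot: [-3.142, 0.0, 1.733]
wrist_force: [-0.0, -0.6, 0.1]
width: 0.0004
```

{"method": "servo_tool", "body": {"rows": [[[0,0,0.006],0],[[0,0,0.006],0],[[0,0,0.006],0]]}}

```text
time: 28.98
tool_pos: [0.4594, 0.0146, 0.0898]
ee_rot: [3.141, 0.0, 1.733]
wrist_force: [-0.0, 0.8, 0.5]
width: 0.0004
```

{"method": "servo_tool", "body": {"rows": [[[0,0,0.006],0],[[0,0,0.006],0],[[0,0,0.006],0]]}}

```text
time: 29.23
tool_pos: [0.4595, 0.0146, 0.0896]
ee_rot: [3.141, 0.0, 1.733]
wrist_force: [-0.6, 0.5, 4.0]
width: 0.0002
```

{"method": "servo_tool", "body": {"rows": [[[0,0,0.006],0],[[0,0,0.006],0],[[0,0,0.006],0]]}}

```text
time: 29.48
tool_pos: [0.4595, 0.0146, 0.0895]
ee_rot: [3.141, 0.0, 1.733]
wrist_force: [-2.4, -0.5, 4.9]
width: 0.0004
```

{"method": "servo_tool", "body": {"rows": [[[0,0,-0.4],0],[[0,0,-0.8],0],[[0,0,-1],0],[[0,0,-1],0]]}}

```text
time: 29.82
tool_pos: [0.4619, 0.0144, 0.173]
ee_rot: [3.133, 0.002, 1.733]
wrist_force: [1.2, 0.1, 0.8]
width: 0.0004
```

{"method": "servo_tool", "body": {"rows": [[[0,0,-0.4],0],[[0.2,0,-0.8],0],[[0.9,0.4,-1],0],[[0.9,0.4,-1],0],[[0.9,0.4,-1],0],[[0.9,0.4,-1],0]], "grip": 0}}

```text
time: 30.32
tool_pos: [0.479, 0.0914, 0.2468]
ee_rot: [-3.139, 0.0, 1.735]
wrist_force: [0.1, -0.4, -0.1]
width: 0.0373
```

```bash
python3 - <<'E'
from h import *
s=snap("wrist",19);crop(s,0,0,512,384,1.5,"pics/w19.png")
go([.489,.1005,.184],1.733)
E
```

```text
t 30.37 p [0.4786 0.0906 0.2465] yaw 1.7335 shift [0.101 0.148 0.782] turn 0.0
```

View pics/w19.png

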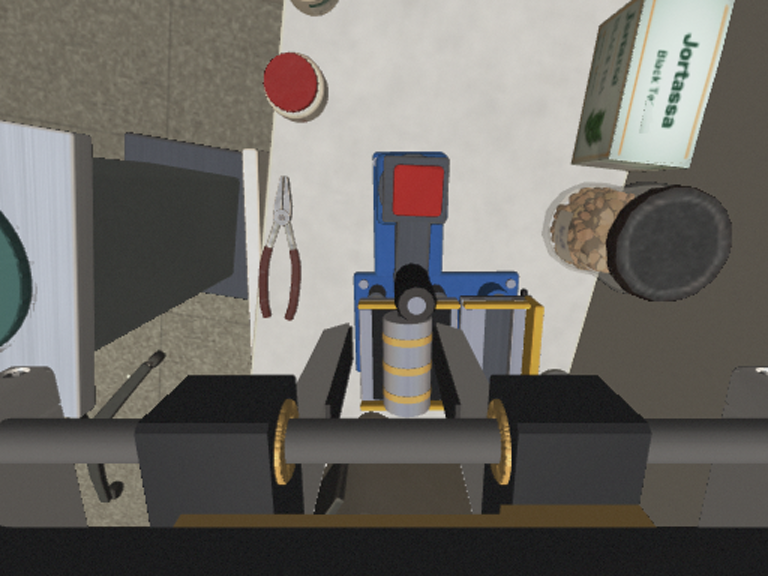

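```bash
python3 - <<'E'
from h import *
s=L("wrist19.pkl");k=onz(s,417/1.5,306/1.5,.21);print(k,onz(s,418/1.5,190/1.5,.174));go([k[0],k[1],.184],1.735)
E
```

```text
[0.49284332 0.10005454 0.21      ] [0.48447341 0.16080354 0.174     ]
t 30.37 p [0.4786 0.0906 0.2465] yaw 1.7335 shift [0.087 0.195 0.782] turn -0.001
```

{"method": "servo_tool", "body": {"rows": [[[0.09,0.17,0],0],[[0.09,0.17,0.2],0],[[0.09,0.17,0.5],0],[[0.09,0.17,0.78],0],[[0.09,0.17,0.78],0],[[0.09,0.17,0.78],0]]}}

```text
time: 30.87
tool_pos: [0.4899, 0.0989, 0.1839]
ee_rot: [-3.136, 0.0, 1.731]
wrist_force: [0.8, 0.1, 0.3]
width: 0.0472
```

{"method": "servo_tool", "body": {"rows": [[[0,0,0],0],[[0,0,0],0],[[0,0,0],0],[[0,0,0],0],[[0,0,0],0],[[0,0,0],0],[[0,0,0],0],[[0,0,0],0]], "grip": 1}}

```text
time: 31.53
tool_pos: [0.492, 0.0998, 0.1875]
ee_rot: [3.14, 0.001, 1.733]
wrist_force: [-1.3, -1.4, 5.2]
width: 0.0233
```

```bash
python3 - <<'E'
from h import *
go([.4897,.1007,.183],1.735)
from bench import robot
p=robot.get_obs()["tool_pos"];print(p[:2]-[.4843,.1605])
E
```

```text
t 31.53 p [0.492  0.0998 0.1875] yaw 1.7325 shift [ 0.016 -0.027  0.057] turn -0.002
[ 0.00772905 -0.06072783]
```

{"method": "servo_tool", "body": {"rows": [[[0.01,-0.05,0],0],[[0.02,-0.1,0],0],[[0.03,-0.15,0],0],[[0.035,-0.19,0],0],[[0.035,-0.19,0],0],[[0.035,-0.19,0],0],[[0.035,-0.19,0],0]]}}

```text
time: 32.12
tool_pos: [0.4781, 0.0998, 0.1877]
ee_rot: [3.136, 0.002, 1.732]
wrist_force: [4.5, -3.5, 4.9]
width: 0.023
```

```bash
python3 - <<'E'
from h import *
from bench import robot
go([.4763,.101,.183],1.735)
print(robot.get_obs()["wrist_force"])
E
```

```text
t 32.12 p [0.4781 0.0998 0.1877] yaw 1.7321 shift [ 0.019 -0.02   0.059] turn -0.002
[ 4.49225129 -3.48470141  4.93422084]
```

{"method": "servo_tool", "body": {"rows": [[[0.015,-0.02,0],0],[[0.015,-0.02,0],0],[[0.015,-0.02,0],0],[[0.015,-0.02,0],0]]}}

```text
time: 32.45
tool_pos: [0.4766, 0.1001, 0.1878]
ee_rot: [3.136, 0.003, 1.732]
wrist_force: [4.8, -5.0, 4.3]
width: 0.0229
```

{"method": "servo_tool", "body": {"rows": [[[0,0,0],0],[[0,0,0],0],[[0,0,0],0],[[0,0,0],0],[[0,0,0],0]], "grip": 0}}

```text
time: 32.87
tool_pos: [0.4736, 0.1017, 0.1853]
ee_rot: [-3.139, -0.001, 1.733]
wrist_force: [-0.9, -0.1, 0.1]
width: 0.0466
```

{"method": "servo_tool", "body": {"rows": [[[0,0,-0.3],0],[[0,0,-0.6],0],[[0,0,-0.8],0],[[0,0,-0.8],0]]}}

```text
time: 33.2
tool_pos: [0.4757, 0.1018, 0.2541]
ee_rot: [3.135, 0.0, 1.733]
wrist_force: [0.4, -0.4, -0.0]
width: 0.0472
```

```bash
python3 - <<'E'
from h import *
go([.4593,.0146,.25],1.733)
s=snap("scene",20);crop(s,180,150,330,250,5,"pics/s20.png")
E
```

```text
t 33.2 p [0.4757 0.1018 0.2541] yaw 1.7331 shift [-1.042 -0.379  0.052] turn 0.0
```

View pics/s20.png

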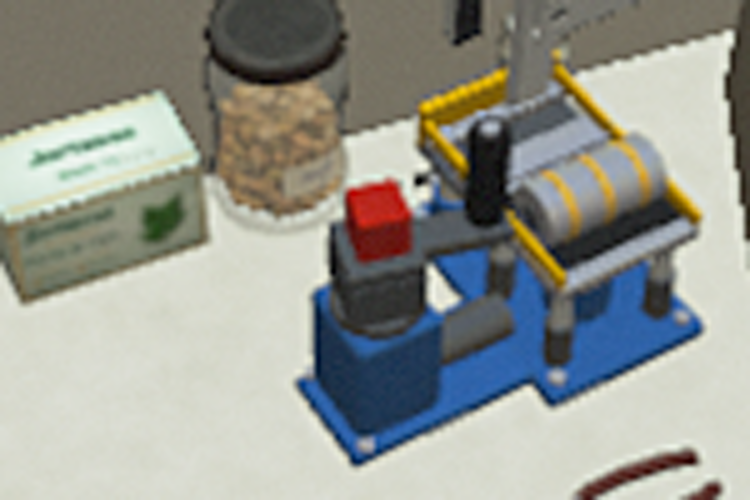

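{"method": "servo_tool", "body": {"rows": [[[-0.5,-0.2,0],0],[[-1,-0.38,0],0],[[-1,-0.38,0.2],0],[[-1,-0.38,0.6],0],[[-1,-0.38,0.9],0],[[-1,-0.38,0.9],0],[[-1,-0.38,0.9],0]], "grip": 1}}

```text
time: 33.83
tool_pos: [0.4554, 0.0177, 0.1756]
ee_rot: [-3.136, -0.002, 1.733]
wrist_force: [0.4, -0.3, 1.1]
width: 0.0038
```

```bash
python3 - <<'E'
from h import *
go([.4590,.0146,.095],1.733)
E
```

```text
t 33.83 p [0.4554 0.0177 0.1756] yaw 1.7327 shift [-0.045  0.039  1.007] turn -0.0
```

{"method": "servo_tool", "body": {"rows": [[[-0.04,0.04,0.3],0],[[-0.04,0.04,0.6],0],[[-0.04,0.04,0.85],0],[[-0.04,0.04,0.98],0],[[-0.04,0.04,1],0],[[-0.04,0.04,1],0]]}}

```text
time: 34.33
tool_pos: [0.4614, 0.015, 0.099]
ee_rot: [3.141, 0.0, 1.733]
wrist_force: [0.1, 0.7, 0.9]
width: 0.0004
```

{"method": "servo_tool", "body": {"rows": [[[0,0,0.01],0],[[0,0,0.02],0],[[0,0,0.025],0],[[0,0,0.025],0],[[0,0,0.025],0]]}}

```text
time: 34.75
tool_pos: [0.4612, 0.0148, 0.0969]
ee_rot: [3.141, 0.0, 1.733]
wrist_force: [-0.1, -0.4, 0.2]
width: 0.0004
```

{"method": "servo_tool", "body": {"rows": [[[0,-0.024,0.02],0],[[0,-0.024,0.045],0],[[0,-0.024,0.06],0],[[0,-0.024,0.06],0],[[0,-0.024,0.06],0]]}}

```text
time: 35.17
tool_pos: [0.4588, 0.0146, 0.0913]
ee_rot: [-3.141, -0.0, 1.733]
wrist_force: [-0.7, 0.2, -0.6]
width: 0.0002
```

{"method": "servo_tool", "body": {"rows": [[[0,0,0.008],0],[[0,0,0.008],0],[[0,0,0.008],0]]}}

```text
time: 35.42
tool_pos: [0.459, 0.0146, 0.0908]
ee_rot: [-3.142, 0.0, 1.733]
wrist_force: [0.9, -0.1, 1.2]
width: 0.0003
```

{"method": "servo_tool", "body": {"rows": [[[0,0,0.006],0],[[0,0,0.006],0],[[0,0,0.006],0]]}}

```text
time: 35.67
tool_pos: [0.4591, 0.0145, 0.0904]
ee_rot: [3.141, 0.0, 1.733]
wrist_force: [-0.3, -0.0, -0.1]
width: 0.0005
```

{"method": "servo_tool", "body": {"rows": [[[0,0,0.006],0],[[0,0,0.006],0],[[0,0,0.006],0]]}}

```text
time: 35.92
tool_pos: [0.4592, 0.0145, 0.0903]
ee_rot: [3.141, 0.0, 1.733]
wrist_force: [-0.9, 0.4, 2.4]
width: 0.0006
```

{"method": "servo_tool", "body": {"rows": [[[0,0,-0.1],0],[[0,0,-0.17],0],[[0,0,-0.17],0],[[0,0,-0.17],0]]}}

```text
time: 36.25
tool_pos: [0.4595, 0.0145, 0.1042]
ee_rot: [3.14, 0.0, 1.733]
wrist_force: [-1.1, -0.1, 0.6]
width: 0.0008
```

{"method": "servo_tool", "body": {"rows": [[[0,0.06,0],0],[[0,0.12,0],0],[[0,0.17,0],0],[[0,0.22,0],0],[[0,0.27,0],0],[[0,0.32,0],0],[[0,0.37,0],0],[[0,0.42,0],0]]}}

```text
time: 36.92
tool_pos: [0.4913, 0.0198, 0.1034]
ee_rot: [-3.138, 0.0, 1.733]
wrist_force: [-4.2, -1.1, 2.9]
width: 0.0004
```

```bash
python3 - <<'E'
from h import *
go([.5071,.0219,.104],1.733)
s=snap("wrist",21);crop(s,150,120,400,290,3,"pics/w21.png")
E
```

```text
t 36.92 p [0.4913 0.0198 0.1034] yaw 1.7328 shift [-0.007  0.199 -0.007] turn -0.0
```

View pics/w21.png

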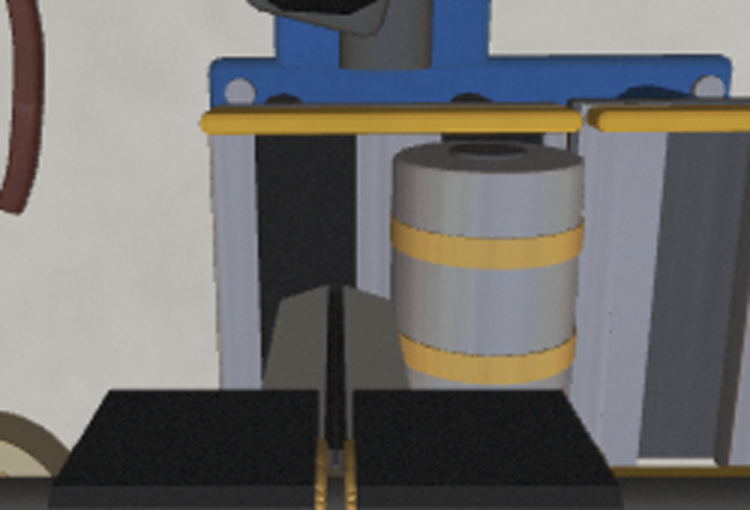

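{"method": "servo_tool", "body": {"rows": [[[0,0.05,0],0],[[0,0.1,0],0],[[0,0.15,0],0],[[0,0.2,0],0],[[0,0.25,0],0],[[0,0.3,0],0],[[0,0.35,0],0],[[0,0.4,0],0]]}}

```text
time: 37.63
tool_pos: [0.5242, 0.0252, 0.1035]
ee_rot: [3.141, 0.0, 1.733]
wrist_force: [0.0, 0.2, -0.4]
width: 0.0003
```

```bash
python3 - <<'E'
from h import *
go([.5071,.0219,.104],1.733)
s=snap("wrist",22);crop(s,150,120,400,290,3,"pics/w22.png")
E
```

```text
t 37.63 p [0.5242 0.0252 0.1035] yaw 1.7328 shift [-0.006 -0.218 -0.007] turn -0.0
```

View pics/w22.png

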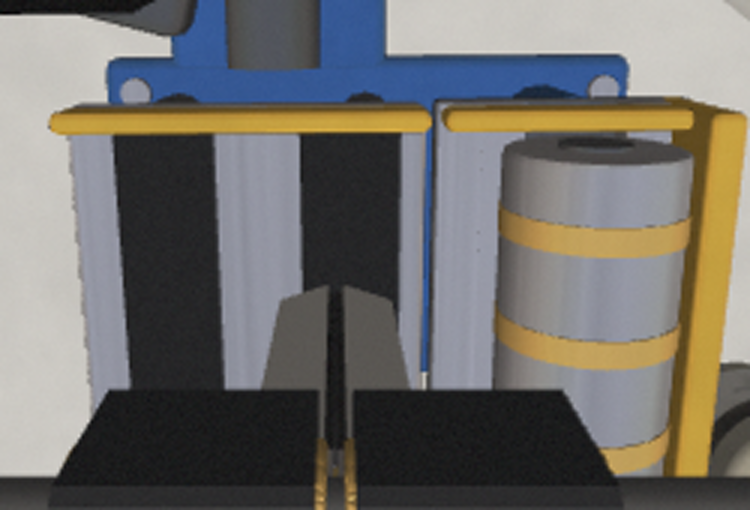

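Roll ran over and sits by the backstop end of the saddle. Retreat upwards and back, let it settle, and check.

{"method": "servo_tool", "body": {"rows": [[[0,-0.05,-0.2],0],[[0,-0.1,-0.6],0],[[0,-0.1,-1],0],[[0,-0.1,-1],0]]}}

```text
time: 38.02
tool_pos: [0.5193, 0.0237, 0.1911]
ee_rot: [3.129, 0.003, 1.733]
wrist_force: [0.3, -0.1, 0.4]
width: 0.0005
```

{"method": "servo_tool", "body": {"rows": [[[0,-0.4,-0.4],0],[[0,-0.8,-0.8],0],[[0,-0.8,-0.8],0],[[0,-0.8,-0.8],0],[[0,-0.8,-0.8],0],[[0,-0.8,-0.8],0]]}}

```text
time: 38.52
tool_pos: [0.4527, 0.0137, 0.2455]
ee_rot: [-3.139, -0.001, 1.733]
wrist_force: [-0.9, -0.4, 0.3]
width: 0.0006
```

```bash
python3 - <<'E'
from h import *
go([.5071,.0219,.104],1.733)
s=snap("wrist",23);crop(s,250,110,450,250,3.8,"pics/w23.png")
s=snap("scene",23);crop(s,130,130,330,280,4,"pics/s23.png")
s=snap("top",23);crop(s,130,120,345,280,3.7,"pics/t23.png")
E
```

```text
t 38.52 p [0.4527 0.0137 0.2455] yaw 1.7328 shift [-0.008  0.688  1.769] turn -0.0
```

View pics/w23.png

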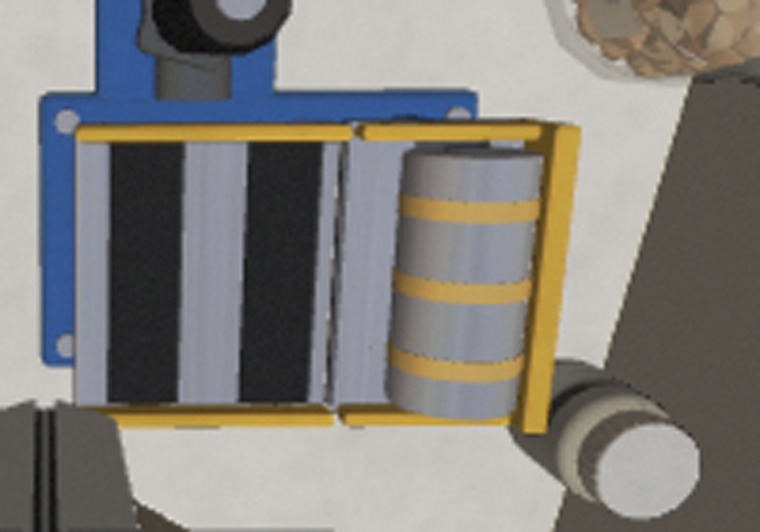

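View pics/s23.png

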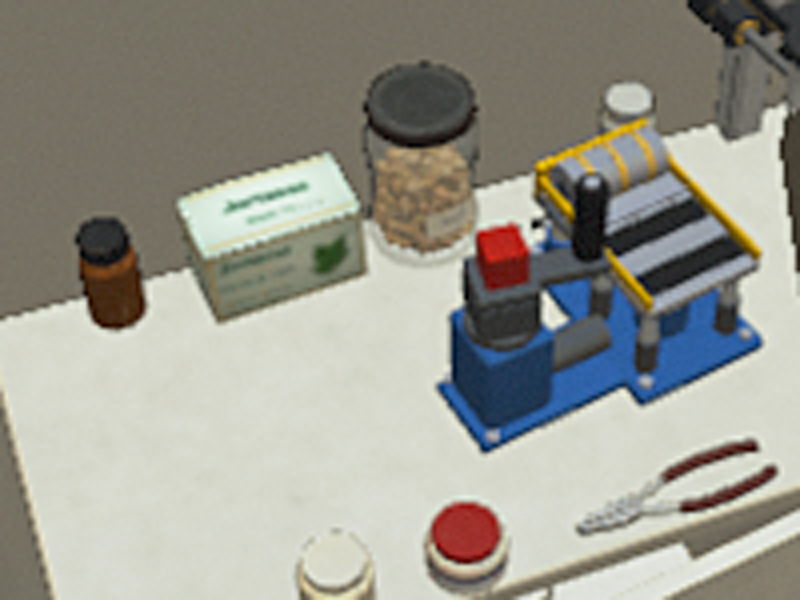

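View pics/t23.png

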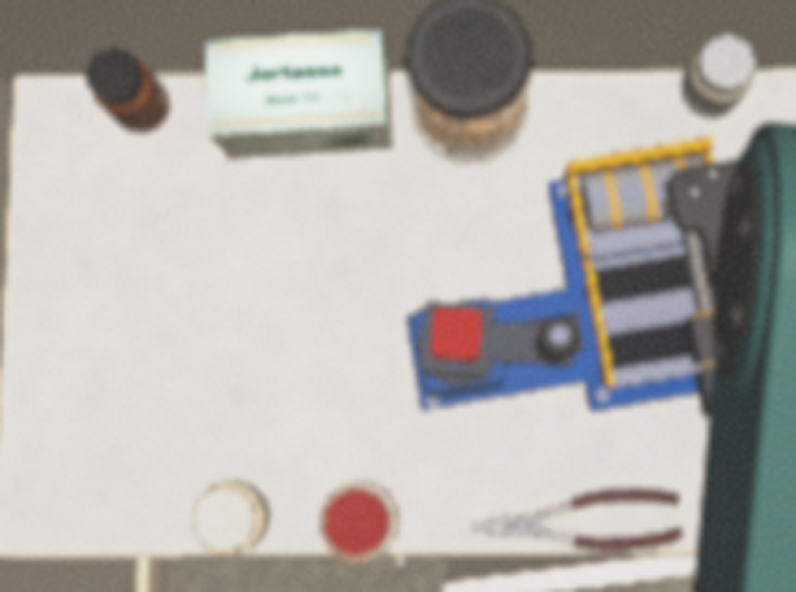

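```bash
python3 - <<'E'
from h import *
s=L("wrist23.pkl")
O=np.array([.5071,.0219,0]);c,s_=np.cos(.166),np.sin(.166);R=np.array([[c,s_,0],[-s_,c,0],[0,0,1]])
W=lambda X,Y:((X+.5)/3.8+249.5,(Y+.5)/3.8+109.5)
for l,r in(((403,185),(541,185)),((393,290),(530,290)),((387,385),(521,385))):
    d=[]
    for q in(l,r):
        o,v=ray(s,*W(*q));o=R@(o-O);v=R@v;d.append(v[[0,2]]/np.hypot(*v[[0,2]]));
    b=d[0]+d[1];b/=np.hypot(*b);h=np.arccos(d[0]@d[1])/2;print((o[[0,2]]+b*.02/np.sin(h)).round(4), "x at z=.1064",(o[0]+b[0]/b[1]*(.1064-o[2])).round(4))
E
```

```text
[0.0799 0.0973] x at z=.1064 0.0762
[0.0774 0.1031] x at z=.1064 0.0761
[0.0779 0.1031] x at z=.1064 0.0766
```

```bash
python3 - <<'E'
from bench import robot
print(robot.close_job())
E
```

```text
the job is handed in; nothing more can be done
None
```

The job is done and handed in at about 38.5 s. The roll lies in the saddle trough, the table is level with the deck, and the crank is still on the drive.

- **Crank:** I fitted it on the square with no noticeable force. I then led the sleeve round about 1.5 turns with the roll still on the table.
- **Level:** After the first winding, touching both surfaces with the fingertips gave the table at 89.7 mm and the deck at 90.4 mm. Two camera views agreed the table was about 0.3–1.0 mm low. I gripped the sleeve again and wound a little further. A second touch gave the table at 90.3–90.4 mm, so the two are level to about 0.1 mm.
- **Roll:** I pushed it from behind with the shut fingers, reading about 4 N on the hump, and it ran across into the saddle. In the last wrist picture its axis is square to the jack at about jack x = 76 mm. The seat is at 75 mm, and my edge measurements read about 0.6 mm high in x.
- **Roll height:** It was only roughly measured, at 97–103 mm against 106 mm expected. I judged that it is seated from its x position and from it lying still and square.
- **Other objects:** The bottle, carton, both jars, cream jar, red pot and pliers look unmoved in the last pictures. I did not compare them numerically, and the tape was not checked at the end. The arm ended clear, about 245 mm above the bench.

When I regripped the sleeve, the wrist showed about 5 N upward that I did not explain. It went away when the fingers opened.

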